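# Square a blood-grouping tile into the stop corner of a viewing stage

### The job

The white blood-grouping tile lies askew on the black viewing stage and a small vial stands in its way. First take the vial off and stand it upright on the bench; then, gently and only with the held push block, slide the tile flat along the stage until two of its edges lie flush against the two metal stops at the corner. Finally stand the push block upright on the bench beside the stage, and leave the bottle, cup and beaker where they are.

Things in the scene. Friction and masses are not known exactly. Their poses are not given: they have to be found in the camera images.
- stage: Viewing stage, fixed: flat black plate 160 (x) x 200 (y) mm, top face 20 mm above the bench; origin: centre of its underside, at bench level. Two aluminium stop bars, 12 mm wide and 12 mm high above the plate, stand along its +x and +y edges: inner faces at x = +68 and y = +88 mm in its frame, a square corner (16 mm relief gap at the corner). Position and yaw (within 0.3 rad) vary.
- stop_corner (a point): Point on the stage's top face where the planes of the two stops' inner faces meet: (68, 88, 20) mm in the stage's frame; axes parallel to the stage's. Apart from the things listed here the bench is free for 0.30 m to either side of straight ahead and out to 0.65 m from the robot; other clutter is fixed and farther out.
- tile: White ceramic tile with 12 shallow marks (for looks only), 64 (x) x 96 (y) x 7 mm thick, about 0.12 kg, loose on the stage. Origin: centre of its underside. Starts up to 0.3 rad askew to the stage, away from the stops. Fully home its centre is at x = +36, y = +40 mm in the stage's frame with its sides parallel to the stops (long side along the +x stop). Fragile: no hand contact, no hard shoves.
- pusher: Push block, about 0.12 kg, standing upright, loose, on the bench to the left or right of the stage, any yaw: square steel foot 34 x 34 mm and 16 mm high, thin neck, and above it a flat grey grip 16 mm thick (its x) and 30 mm wide (its y) from 28 to 72 mm above its underside. Origin: centre of its underside. Held a few mm above the stage, its foot pushes the tile's edge.
- vial: Small brown screw-cap vial, 25 mm diameter, 48 mm tall, about 0.03 kg, standing loose on the stage between the tile and the +y stop. Origin: centre of its underside.
- bottle: Bystander: buffer bottle, 48 mm diameter, 112 mm tall, standing on the bench at the other side of the stage from the push block. Origin: centre of its underside.
- cup: Bystander: specimen cup with lid, 64 mm diameter, 71 mm tall, standing on the bench between the robot and the stage. Origin: centre of its underside.
- beaker: Bystander: clear glass beaker, 57 mm diameter, 68 mm tall, standing on the bench beyond the +x stop. Origin: centre of its underside.
Mind the look-alikes: they are no part of the job. What is shaped like the pusher but red is not meant. What is shaped like the vial but red is not meant.

How it is judged:
By the outcome, as a careful person would: the job done as asked, in the order asked, and still so for the second after the job is handed in, with the robot touching nothing.
It also fails if it takes over 64 s, if anything falls off the work surface, if the arm or the gripper's body presses on something with over 40 N, if the wrist force passes 120 N, or if a joint passes its speed limit or range.

### The arm

A 6-joint arm with a two-finger parallel gripper is mounted at the origin on a cart in front of the work surface, level with it; the furniture and walls round the work are solid. World frame = base frame: x ahead of the robot, y to its left, z up, the work surface at z = 0. Lengths are in m, angles in rad, forces in N, time in s.
With the tool pointing down it reaches from about 0.4 to 0.925 m from the base axis. Payload 3.4 kg.
Tool frame: the origin (TCP) lies midway between the tips of the shut fingers; the grasp point (between the pads) lies 19 mm behind it; z points along the fingers, y is the direction in which the jaws open and shut (so a half turn about z gives the same grasp; the last joint's range is limited). The gripper opens to 85 mm and grips with 20 to 120 N. Pads are 22 mm wide; open, the fingers measure 114 mm over their backs; the gripper's body (76 mm by 85 mm) begins 54 mm behind the grasp point. The pads swing forward as they close: fully open they stand 13 mm farther back than shut.
Start: joints at [-1.284, 0.307, 1.506, -0, 1.328, -0.073], TCP at [0.202, -0.538, 0.231] pointing down, gripper open.
Joint ranges: [-3.12, 3.12], [-1.05, 2.28], [0.14, 2.33], [-1.42, 4.57], [0.1, 2.73], [-2.68, 2.68]. Speed limits (rad/s): [2.57, 2.57, 3.14, 3.14, 3.14, 3.14].

### API

Orientations are given as a unit quaternion [x, y, z, w].
In Python, from station import manip gives the robot as it stands.
- The arm moves only by the tool apply_moves, never from a script. Its argument "targets" is a list of rows, each a list of 5 numbers: the shift along the tool's x, y, z in mm, then the turn about the tool's z in degrees, then the opening, from 0 (shut) to 1 (fully open). A call has 1 to 20 rows; each row is the pose to reach, as a shift and turn from the pose measured when the call began, along the tool's axes at that moment; what a row does not reach only later rows make up. A row lasts 1/12 s, in which the tool goes at most 41.7 mm and 7.16 degrees, less where a joint would pass 70% of its speed; a pose out of reach is approached as far as the arm can. A call with a gripper value outside its range is refused whole. The fingers move at their own pace and stop on an object; "force" is the grip in N (left out, the last holds). Time passes only in rows, so rows that repeat a pose let the fingers close. It gives the time, the measured TCP pose, the force and the opening at its end, in the units of the state.
- manip.get_obs(): the state, without advancing time (a new reading comes with each control period).
- manip.capture(name): name is "scene" or "top"; returns a dict with "color" (400x640x3 uint8, red, green, blue), "mtx" (3x3 intrinsics, pixels), "rvec" (rotation vector, rad) and "tvec" (3), from world to camera coordinates, as OpenCV has them. Camera axes: x right, y down, z forward; pixel columns grow to the right and rows downward; lengths in m; the calibration is good to about 2 mm. A picture is of the moment at which its call begins. There is no depth.
- manip.close_job(): hands the job in, once; it reports no verdict.
The state is a dict: "time_s": time; "q": joint angles; "qd": joint speeds; "effort": joint torques, N m; "ee_pos": TCP position; "tcp_rot": TCP orientation; "wrist_force": force on the tool from outside, world axes, zero at the start; "moment": the same for the moment, N m; "width": finger opening in m.
Only numpy, scipy, OpenCV 4.12 (cv2) and the standard library are available. Lean on these libraries where they do the work, as an engineer would, in place of code of your own. Each camera call takes 0.05 s, during which the arm holds its last target.

## Working session

There is one attempt and no reset: what is moved stays moved. The work goes in short steps, Python scripts to look and compute and a tool call to move; the robot and the scene stay as the last step left them, time stands still between calls to the robot, and variables do not carry over. Pictures are saved under pics/ and viewed, and the job is handed in when it is done.

Besides the shell and the picture viewer there is one more tool, called after "Emit:" as name([rows], argument=value, ...), one row to a line, values as JSON. apply_moves: Moves the arm, as the interface text tells. Its arguments: {"type":"object","properties":{"targets":{"type":"array","items":{"type":"array","items":{"type":"number"}}},"force":{"type":"number"}},"required":["targets"]}

```bash
ls; mkdir -p pics
python3 - <<'E'
from station import manip
import cv2,pickle
o=manip.get_obs(); print(o)
d={}
for n in("scene","top"):
    c=manip.capture(n); d[n]=c
    cv2.imwrite(f"pics/{n}0.png",c["color"][:,:,::-1]); print(n,c["mtx"],c["rvec"],c["tvec"])
pickle.dump(d,open("cap0.pkl","wb"))
E
```

```text
pics
{'time_s': 0.0, 'q': array([-1.28449583e+00,  3.07587248e-01,  1.50765968e+00, -9.49326522e-07,
        1.32836608e+00, -7.35445911e-02]), 'qd': array([ 0.0007031 ,  0.00127647,  0.00094906, -0.00168686, -0.00018554,
       -0.00074247]), 'effort': array([-2.43758819e-03, -4.57551527e+01, -2.51911730e+01, -1.00020327e-04,
        1.31453422e-02,  2.57125372e-06]), 'ee_pos': array([ 0.20223521, -0.53753821,  0.23037802]), 'tcp_rot': array([ 9.83857035e-01,  1.78953388e-01, -1.07716321e-04, -1.00442018e-03]), 'wrist_force': array([-0.30188258,  0.93041119, -1.00088459]), 'moment': array([ 0.01945874,  0.00095223, -0.01809241]), 'width': 0.08522671987499227}
scene [[478.55745043   0.         318.22215181]
 [  0.         478.55745043 197.01705722]
 [  0.           0.           1.        ]] [ 0.88805052 -2.49978741  1.06099066] [0.44095106 0.24141752 0.71837871]
top [[383.82674942   0.         317.9604785 ]
 [  0.         383.82674942 201.84683871]
 [  0.           0.           1.        ]] [ 1.97332071 -2.23555265  0.25357655] [0.1053662  0.55648837 0.76315564]
```

View pics/scene0.png

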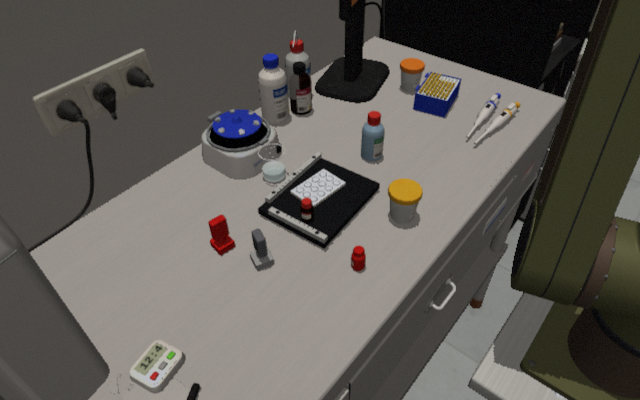

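View pics/top0.png

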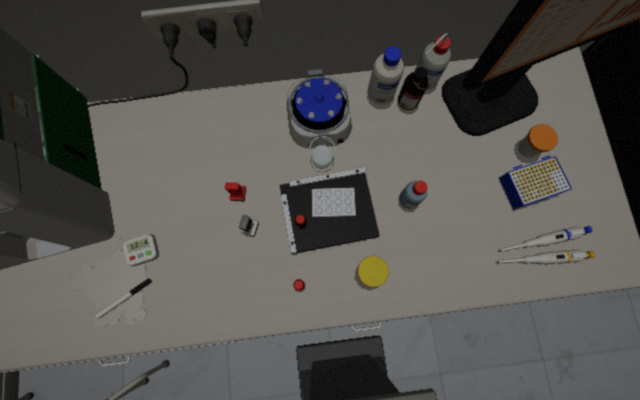

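The top view shows the stage around (330,210), with stops at its far edge (+x) and left edge (+y). The grey push block is near (249,225), and a red look-alike block is near (236,190). The vial on the stage is near (300,220), and a small red vial is near (299,285) on the bench. I'll enlarge both views.

Run:
```python
import cv2
a=cv2.imread("pics/top0.png")[130:310,215:435]
cv2.imwrite("pics/top0z.png",cv2.resize(a,None,fx=3.6,fy=3.3,interpolation=cv2.INTER_CUBIC))
a=cv2.imread("pics/scene0.png")[130:280,200:400]
cv2.imwrite("pics/scene0z.png",cv2.resize(a,None,fx=4,fy=4,interpolation=cv2.INTER_CUBIC))
```

```text
(no output)
```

View pics/top0z.png

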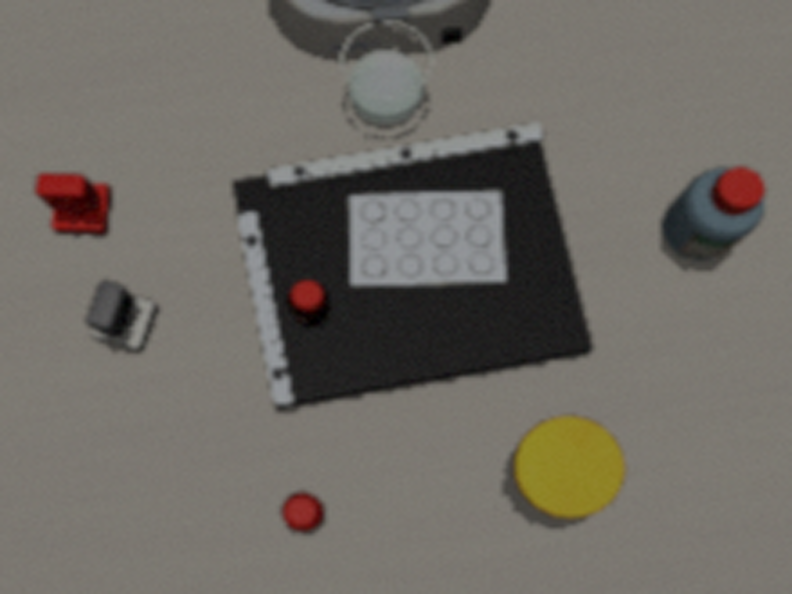

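View pics/scene0z.png

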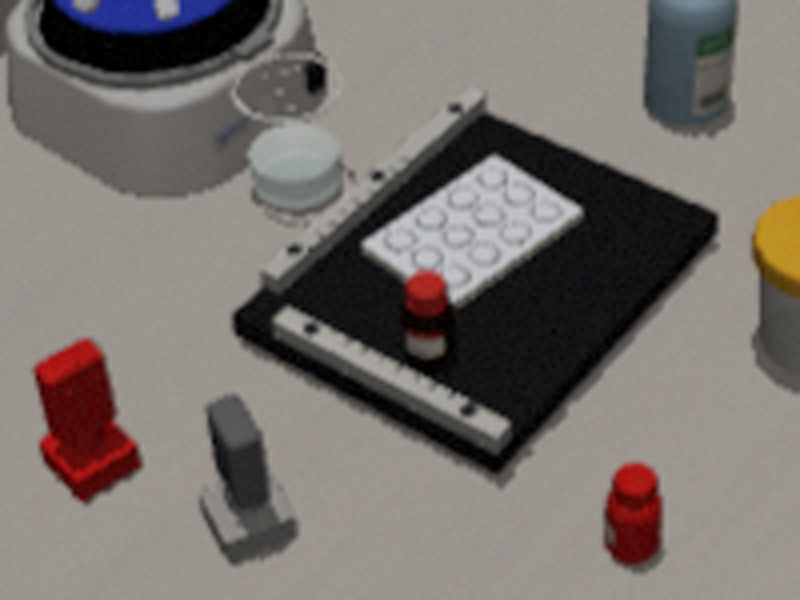

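```bash
cat > h.py <<'E'
import numpy as np,cv2,pickle
from scipy.optimize import least_squares
def proj(c,P): return cv2.projectPoints(np.asarray(P,float).reshape(-1,1,3),c["rvec"],c["tvec"],c["mtx"],None)[0].reshape(-1,2)
def back(c,uv,z):
    R=cv2.Rodrigues(np.asarray(c["rvec"]))[0]; o=-R.T@np.ravel(c["tvec"])
    d=R.T@np.linalg.inv(c["mtx"])@np.array([uv[0],uv[1],1.]); return o+d*(z-o[2])/d[2]
def place(p,L,z0=0):
    x,y,a=p; L=np.asarray(L,float)/1000; c,s=np.cos(a),np.sin(a)
    return np.c_[x+c*L[:,0]-s*L[:,1],y+s*L[:,0]+c*L[:,1],z0+L[:,2]]
def fit(obs,p0,z0=0):
    # obs: list of (cam, localpts mm, uv)
    f=lambda p:np.concatenate([(proj(c,place(p,L,z0))-np.asarray(uv)).ravel() for c,L,uv in obs])
    r=least_squares(f,p0,loss="soft_l1"); return r.x,f(r.x).reshape(-1,2)
def zoom(c,u0,v0,w,h,f,name):
    a=c["color"][v0:v0+h,u0:u0+w,::-1]
    a=np.clip(a.astype(float)*1.5,0,255).astype(np.uint8)
    cv2.imwrite(name,cv2.resize(a,None,fx=f,fy=f,interpolation=cv2.INTER_CUBIC))
STG=[[80,100,20],[-80,100,20],[-80,-100,20],[80,-100,20]]
TIL=[[32,48,7],[-32,48,7],[-32,-48,7],[32,-48,7]]
E
python3 - <<'E'
from h import *
d=pickle.load(open("cap0.pkl","rb"));T=d["top"];S=d["scene"]
tz=lambda l:[[u/3.6+215,v/3.3+130] for u,v in l]
sz=lambda l:[[u/4+200,v/4+130] for u,v in l]
p,r=fit([(T,[[80,100,20],[-80,-100,20],[80,-100,32]],tz([(235,180),(590,350),(541,125)])),
 (S,[[80,100,20],[-80,-100,20],[-80,100,20]],sz([(237,320),(716,218),(500,462)]))],[.5,0,.0])
print("stage",p,r.round(1).tolist())
t,r=fit([(T,TIL,tz([(348,195),(351,287),(507,282),(502,191)])),
 (S,[[32,48,7],[-32,-48,7],[32,-48,7]],sz([(363,243),(583,212),(493,155)]))],[.5,0,.0],.02)
print("tile",t,r.round(1).tolist())
zoom(T,230,205,40,40,14,"pics/pt.png"); zoom(S,245,222,35,45,13,"pics/ps.png")
for n,c in(("t",T),("s",S)):
    im=c["color"][:,:,::-1].copy(); im=cv2.resize(im,None,fx=4,fy=4)
    for L,q,z in((STG,p,0),(TIL,t,.02)):
        cv2.polylines(im,[((proj(c,place(q,L,z))+.5)*4).astype(int)],True,(0,255,0),1)
    for L,q in (([[68,88,20],[68,-100,20],[-80,88,20]],p),):
        u=((proj(c,place(q,L))+.5)*4).astype(int)
        cv2.line(im,tuple(u[0].tolist()),tuple(u[1].tolist()),(0,0,255),1);cv2.line(im,tuple(u[0].tolist()),tuple(u[2].tolist()),(0,0,255),1)
    u=(275,160) if n=="t" else (255,150)
    cv2.imwrite(f"pics/ov_{n}.png",im[u[1]*4:u[1]*4+480,u[0]*4:u[0]*4+560])
E
```

```text
stage [0.55210149 0.0140863  0.06261671] [[-1.7, 0.4], [0.3, 1.0], [-0.8, -0.1], [-1.1, -1.2], [2.5, -0.8], [-0.1, -0.9]]
tile [ 0.56871677  0.00080678 -0.08775815] [[-0.4, -0.0], [-0.3, -0.1], [-0.6, -0.2], [-0.9, -0.3], [0.2, -0.1], [1.0, -0.9], [1.0, -0.6]]
```

View pics/pt.png

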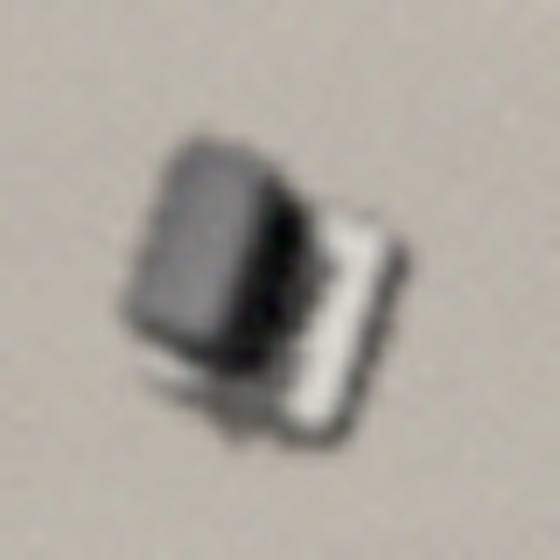

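View pics/ps.png

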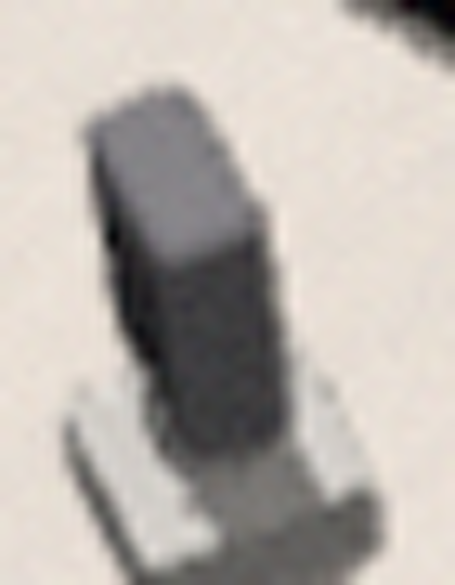

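View pics/ov_t.png

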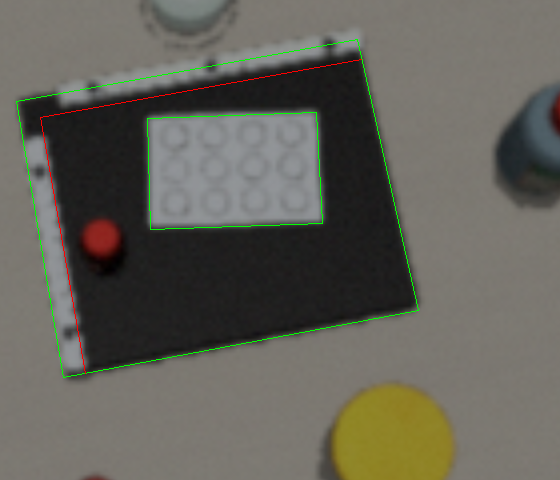

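View pics/ov_s.png

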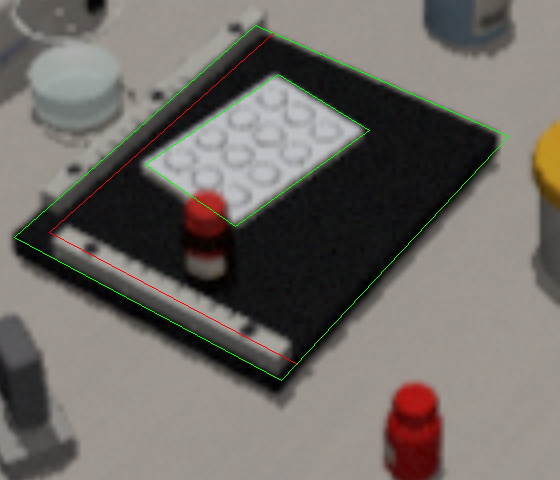

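Run:
```python
from h import *
d=pickle.load(open("cap0.pkl","rb"));T=d["top"];S=d["scene"]
z=lambda l,u,v,f:[[u+(a+.5)/f-.5,v+(b+.5)/f-.5] for a,b in l]
L=[[8,-15,72],[-8,-15,72],[-8,15,72],[8,15,72]]
p,r=fit([(T,L+[[-17,-17,16],[-17,17,16]],z([(190,135),(265,165),(215,355),(130,310),(400,240),(330,440)],230,205,14)),
(S,L+[[17,-17,16],[17,17,16],[-17,17,16]],z([(90,130),(190,90),(265,215),(165,270),(65,420),(150,565),(375,500)],245,222,13))],[.5,.2,1.28])
print("pusher",p,np.degrees(p[2]),r.round(1).tolist())
zoom(T,285,205,30,30,16,"pics/vt.png"); zoom(S,290,190,35,40,14,"pics/vs.png")
for n,c,uv in(("top",T,(300.6,218.5)),("scene",S,(306.3,199.5))): print(n,"vial",back(c,uv,.068))
# bystanders, approx at lid tops
tz=lambda u,v:(u/3.6+215,v/3.3+130)
print("cup",back(T,tz(570,467),.071),"bottle",back(T,tz(740,190),.112),"beaker bottom",back(T,tz(385,90),.02))
print("redpush",back(T,tz(80,210),.016),"redvial",back(T,tz(303,512),.048))
```

```text
pusher [0.53978992 0.19696835 1.1436032 ] 65.52363660298045 [[-1.0, -0.1], [0.8, -0.0], [-0.5, -0.1], [-1.6, 0.8], [-0.4, -0.4], [-0.5, -0.3], [-0.5, -1.0], [0.5, -1.0], [1.1, 1.0], [-0.1, 0.0], [-0.0, -1.3], [0.1, 1.0], [0.8, -0.9]]
top vial [0.53278559 0.07659967 0.068     ]
scene vial [0.53511292 0.07737279 0.068     ]
cup [ 0.40426882 -0.05855697  0.071     ] bottle [ 0.55777786 -0.17441652  0.112     ] beaker bottom [0.67963301 0.01179947 0.02      ]
redpush [0.61805007 0.21513784 0.016     ] redvial [0.39642298 0.09615752 0.048     ]
```

View pics/vt.png

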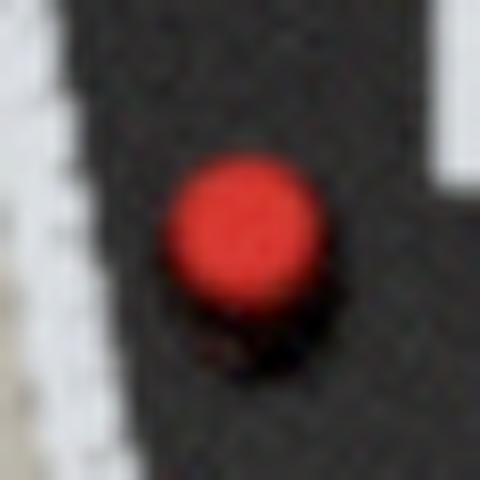

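View pics/vs.png

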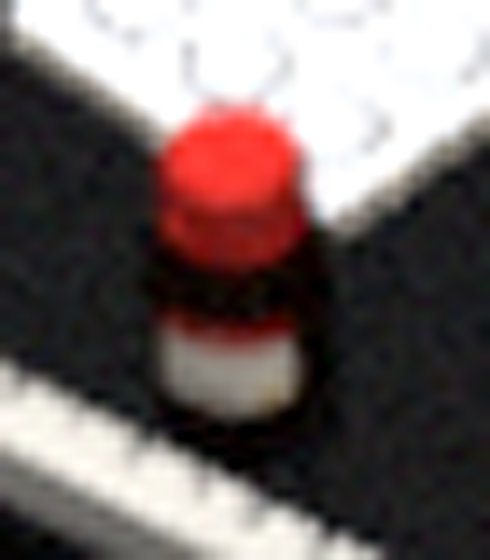

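The vial on the stage is brown with a red cap, white label and dark body, at world (0.534, 0.077). The all-red one on the bench at (0.396, 0.096) is the look-alike. The push block is the grey one at (0.540, 0.197), yaw about 65°, and the red block at (0.618, 0.215) is not meant. I'll go for the vial first.

```bash
cat > go.py <<'E'
import sys,numpy as np
from scipy.spatial.transform import Rotation as R
from station import manip
def th(o):
    m=R.from_quat(o["tcp_rot"]).as_matrix(); return np.degrees(np.arctan2(m[1,0],m[0,0]))
def go(x,y,z,t):
    o=manip.get_obs(); m=R.from_quat(o["tcp_rot"]).as_matrix()
    s=m.T@(np.array([x,y,z])-o["ee_pos"])*1000
    return s.round(1),round((th(o)-t+180)%360-180,1)
if __name__=="__main__":
    o=manip.get_obs(); print("t",o["time_s"],"pos",o["ee_pos"].round(4),"th",th(o).round(2),"F",o["wrist_force"].round(2),"w",o["width"].round(4))
    a=[float(v) for v in sys.argv[1:]]
    for i in range(0,len(a),4): print(go(*a[i:i+4]))
E
python3 go.py .534 .077 .12 93.6 .534 .077 .029 93.6
```

```text
Traceback (most recent call last):
  File "go.py", line 11, in <module>
    o=manip.get_obs(); print("t",o["time_s"],"pos",o["ee_pos"].round(4),"th",th(o).round(2),"F",o["wrist_force"].round(2),"w",o["width"].round(4))
                                                                                                                              ^^^^^^^^^^^^^^^^
AttributeError: 'float' object has no attribute 'round'
```

```bash
sed -i 's/o\["width"\].round(4)/round(o["width"],4)/' go.py; python3 go.py .42 -.25 .2 60  .534 .077 .12 93.6
```

```text
t 0.1 pos [ 0.2023 -0.5376  0.2305] th 20.62 F [-0.75 -0.7  -0.24] w 0.0852
(array([ 305.1, -192.5,   30.9]), np.float64(-39.4))
(array([ 526.9, -458.2,  111.4]), np.float64(-73.0))
```

Emit:
apply_moves([
  [100,-63,10,-10,0.75],
  [200,-126,20,-25,0.75],
  [305,-192,31,-39,0.75],
  [305,-192,31,-39,0.75],
  [305,-192,31,-39,0.75],
  [305,-192,31,-39,0.75],
  [305,-192,31,-39,0.75],
  [305,-192,31,-39,0.75],
  [305,-192,31,-39,0.75],
  [527,-458,80,-73,0.75],
  [527,-458,80,-73,0.75],
  [527,-458,80,-73,0.75],
  [527,-458,80,-73,0.75],
  [527,-458,80,-73,0.75],
  [527,-458,80,-73,0.75],
  [527,-458,80,-73,0.75],
  [527,-458,80,-73,0.75],
  [527,-458,111,-73,0.75],
  [527,-458,111,-73,0.75],
  [527,-458,111,-73,0.75],
])

```text
time_s: 1.77
ee_pos: [0.5323, 0.0777, 0.1184]
tcp_rot: [0.683, 0.73, -0.002, -0.003]
wrist_force: [-0.0, 0.1, -0.1]
width: 0.0645
```

```bash
python3 go.py .534 .077 .12 93.6  .534 .077 .029 93.6
python3 - <<'E'
from station import manip
from h import *
T=manip.capture("top");S=manip.capture("scene")
zoom(T,260,170,100,100,6,"pics/a_t.png"); zoom(S,250,120,120,120,5,"pics/a_s.png")
E
```

```text
t 1.7667 pos [0.5323 0.0777 0.1184] th 93.78 F [-0.    0.08 -0.08] w 0.0645
(array([-0.8,  1.7, -1.6]), np.float64(0.2))
(array([-1. ,  2.2, 89.4]), np.float64(0.2))
```

View pics/a_s.png

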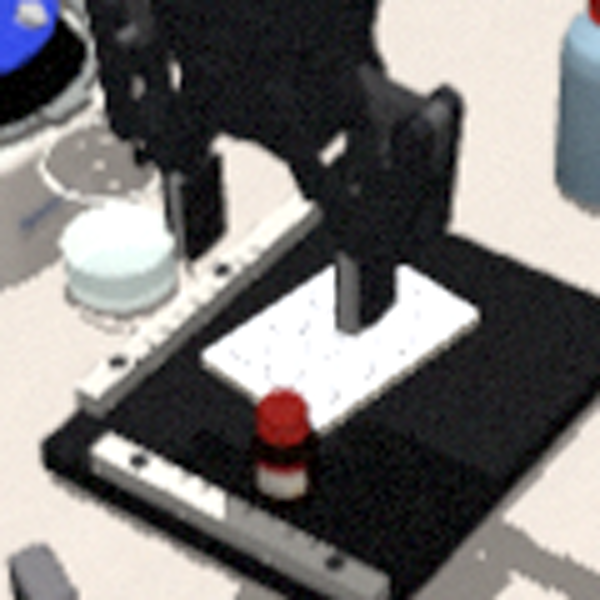

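Emit:
apply_moves([
  [-1,2,25,0,0.75],
  [-1,2,50,0,0.75],
  [-1,2,70,0,0.75],
  [-1,2,82,0,0.75],
  [-1,2,89,0,0.75],
  [-1,2,89,0,0.75],
  [-1,2,89,0,0.75],
], force=25)

```text
time_s: 2.45
ee_pos: [0.5364, 0.0745, 0.0324]
tcp_rot: [0.685, 0.729, 0.0, -0.0]
wrist_force: [1.1, 1.2, 0.6]
width: 0.064
```

```bash
python3 go.py .534 .077 .029 93.6
python3 - <<'E'
from station import manip
from h import *
T=manip.capture("top");S=manip.capture("scene")
zoom(T,260,170,100,100,6,"pics/b_t.png"); zoom(S,250,120,120,120,5,"pics/b_s.png")
E
```

```text
t 2.45 pos [0.5364 0.0745 0.0324] th 93.53 F [1.14 1.19 0.59] w 0.064
(array([ 2.6, -2.3,  3.5]), np.float64(-0.1))
```

View pics/b_s.png

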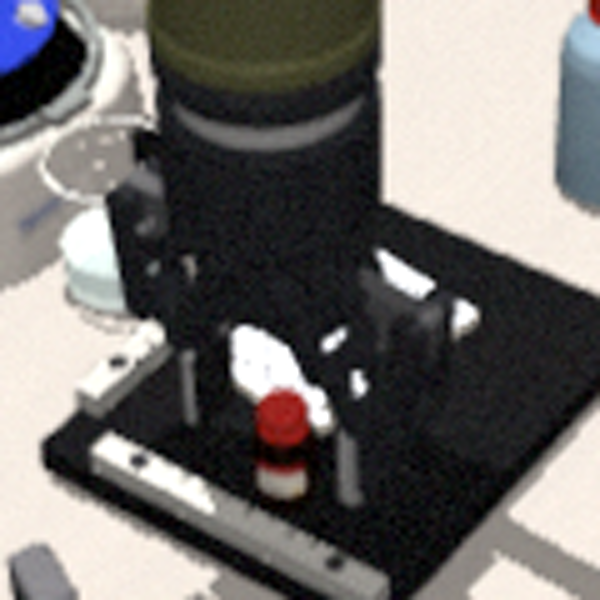

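View pics/b_t.png

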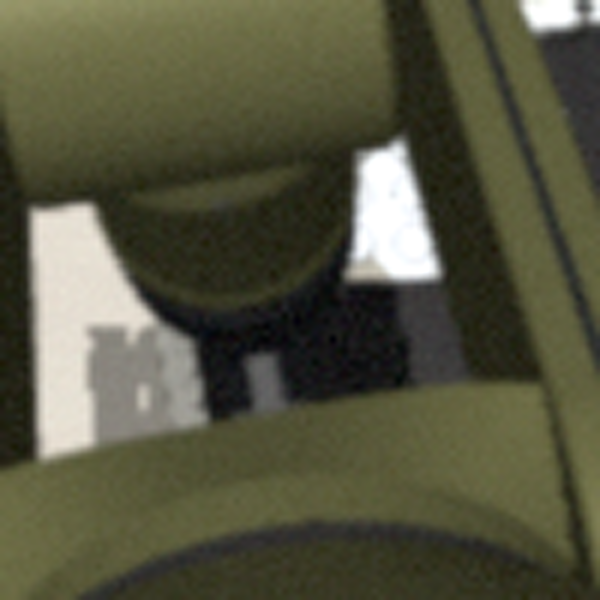

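Emit:
apply_moves([
  [2.6,-2.3,3.5,0,0.75],
  [2.6,-2.3,3.5,0,0.75],
  [2.6,-2.3,3.5,0,0.75],
  [2.6,-2.3,3.5,0,0.2],
  [2.6,-2.3,3.5,0,0.2],
  [2.6,-2.3,3.5,0,0.2],
  [2.6,-2.3,3.5,0,0.2],
  [2.6,-2.3,3.5,0,0.2],
  [2.6,-2.3,3.5,0,0.2],
], force=25)

```text
time_s: 3.3
ee_pos: [0.5346, 0.0775, 0.0295]
tcp_rot: [0.685, 0.729, 0.001, 0.0]
wrist_force: [-1.0, 0.9, 2.8]
width: 0.0242
```

```bash
python3 go.py .534 .077 .029 93.6
python3 - <<'E'
from station import manip
from h import *
S=manip.capture("scene")
zoom(S,250,120,120,120,5,"pics/c_s.png")
E
```

```text
t 3.3 pos [0.5346 0.0775 0.0295] th 93.57 F [-0.96  0.89  2.78] w 0.0242
(array([-0.5, -0.7,  0.5]), np.float64(-0.0))
```

View pics/c_s.png

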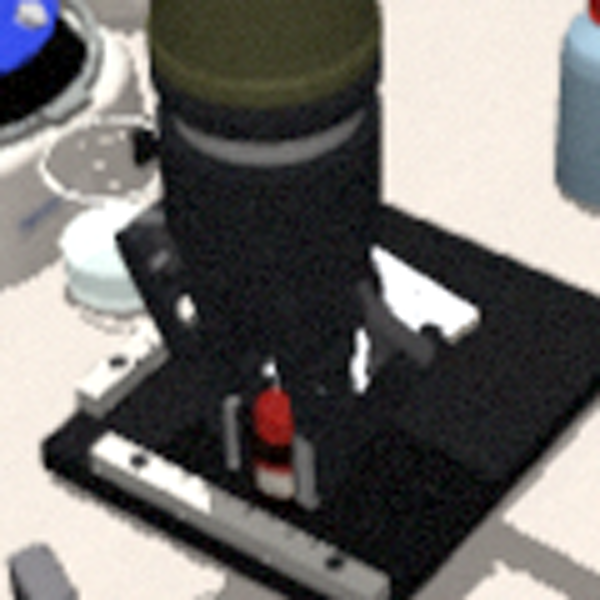

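```bash
python3 go.py .534 .077 .1 93.6 .42 .22 .1 93.6 .42 .22 .0105 93.6
```

```text
t 3.35 pos [0.5346 0.0775 0.0296] th 93.57 F [0.23 0.62 2.01] w 0.0244
(array([ -0.4,  -0.5, -70.4]), np.float64(-0.0))
(array([ 149.4, -105.4,  -70.4]), np.float64(-0.0))
(array([ 149.3, -105.6,   19.1]), np.float64(-0.0))
```

Emit:
apply_moves([
  [0,0,-12,0,0.2],
  [0,0,-30,0,0.2],
  [0,0,-50,0,0.2],
  [0,0,-70,0,0.2],
  [20,-14,-70,0,0.2],
  [45,-32,-70,0,0.2],
  [70,-50,-70,0,0.2],
  [95,-67,-70,0,0.2],
  [120,-85,-70,0,0.2],
  [140,-99,-70,0,0.2],
  [149,-105,-70,0,0.2],
  [149,-105,-70,0,0.2],
  [149,-105,-55,0,0.2],
  [149,-105,-38,0,0.2],
  [149,-105,-20,0,0.2],
  [149,-105,-5,0,0.2],
  [149,-105,5,0,0.2],
  [149,-105,10,0,0.2],
  [149,-105,10,0,0.2],
  [149,-105,10,0,0.2],
])

```text
time_s: 5.02
ee_pos: [0.4213, 0.2193, 0.0195]
tcp_rot: [0.685, 0.729, 0.001, 0.0]
wrist_force: [-0.2, 1.3, -0.2]
width: 0.0243
```

```bash
python3 go.py .42 .22 .0105 93.6
python3 - <<'E'
from station import manip
from h import *
S=manip.capture("scene")
zoom(S,250,180,160,120,5,"pics/d_s.png")
E
```

```text
t 5.0167 pos [0.4213 0.2193 0.0195] th 93.53 F [-0.15  1.28 -0.18] w 0.0243
(array([ 0.8, -1.2,  9. ]), np.float64(-0.1))
```

View pics/d_s.png

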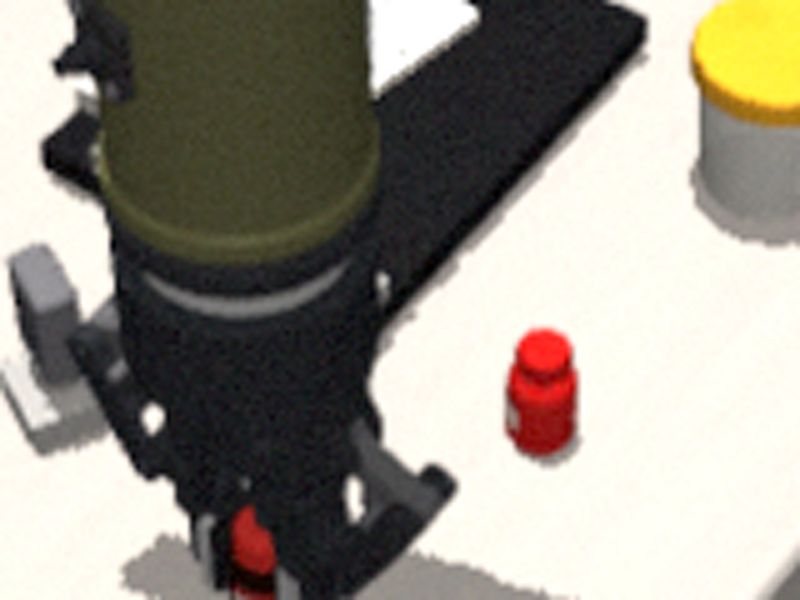

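Emit:
apply_moves([
  [0,0,4,0,0.2],
  [0,0,7,0,0.2],
  [0,0,9,0,0.2],
  [0,0,9.5,0,0.2],
  [0,0,9.5,0,0.2],
])

```text
time_s: 5.48
ee_pos: [0.4213, 0.2195, 0.0103]
tcp_rot: [0.685, 0.729, 0.001, 0.0]
wrist_force: [-0.5, -0.1, -0.1]
width: 0.0239
```

```bash
python3 go.py .42 .22 .0095 93.6
```

```text
t 5.4833 pos [0.4213 0.2195 0.0103] th 93.55 F [-0.46 -0.08 -0.13] w 0.0239
(array([ 0.6, -1.3,  0.8]), np.float64(-0.1))
```

Emit:
apply_moves([
  [0,0,0.8,0,0.2],
  [0,0,1.2,0,0.2],
  [0,0,1.2,0,0.2],
  [0,0,1.2,0,0.35],
  [0,0,1.2,0,0.5],
  [0,0,1.2,0,0.6],
  [0,0,1.2,0,0.6],
  [0,0,-10,0,0.6],
  [0,0,-35,0,0.6],
  [0,0,-70,0,0.6],
  [0,0,-100,0,0.6],
  [0,0,-130,0,0.6],
  [0,0,-130,0,0.6],
  [0,0,-130,0,0.6],
])

```text
time_s: 6.65
ee_pos: [0.4225, 0.2199, 0.1421]
tcp_rot: [0.685, 0.729, 0.004, 0.001]
wrist_force: [-0.6, -0.6, -0.6]
width: 0.0511
```

```bash
python3 - <<'E'
from station import manip
from h import *
d={n:manip.capture(n) for n in("scene","top")}; pickle.dump(d,open("cap1.pkl","wb"))
zoom(d["scene"],200,110,200,200,3,"pics/e_s.png");zoom(d["top"],215,130,200,180,4,"pics/e_t.png")
E
python3 go.py .54 .197 .15 155.5
```

```text
t 6.75 pos [0.4202 0.219  0.1396] th 93.55 F [ 0.53 -0.02 -0.09] w 0.0512
(array([-29.3, 118.2, -10.3]), np.float64(-61.9))
```

View pics/e_s.png

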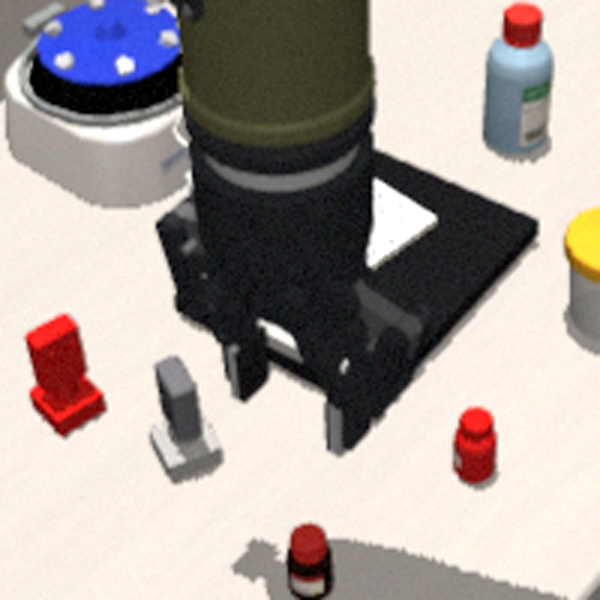

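View pics/e_t.png

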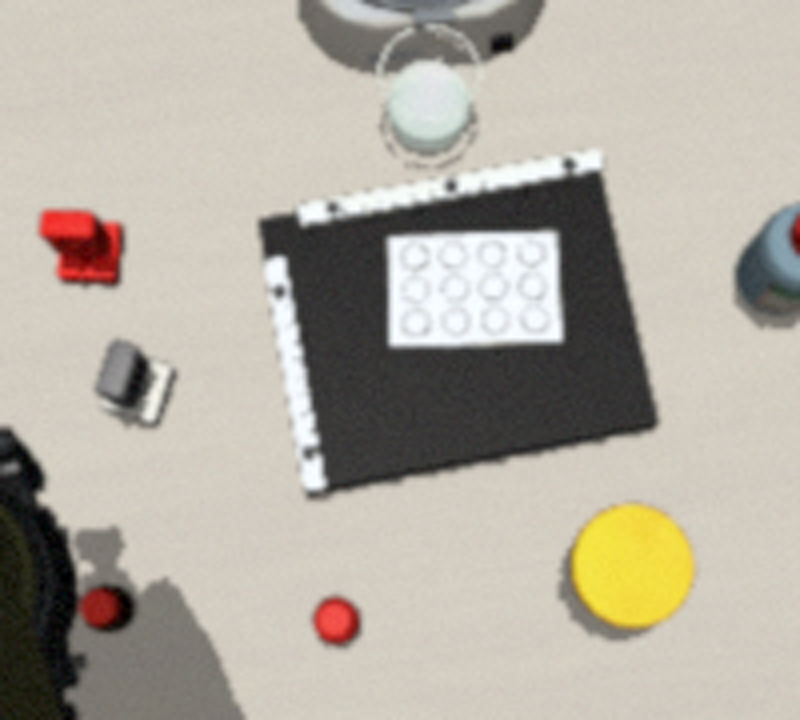

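Emit:
apply_moves([
  [-8,30,-5,-7,0.7],
  [-16,60,-8,-14,0.7],
  [-23,90,-8,-21,0.7],
  [-29,118,-8,-28,0.7],
  [-29,118,-8,-35,0.7],
  [-29,118,-8,-42,0.7],
  [-29,118,-8,-49,0.7],
  [-29,118,-8,-56,0.7],
  [-29,118,-8,-62,0.7],
  [-29,118,-8,-62,0.7],
  [-29,118,-8,-62,0.7],
  [-29,118,-8,-62,0.7],
])

```text
time_s: 7.75
ee_pos: [0.539, 0.1971, 0.1465]
tcp_rot: [0.213, 0.977, -0.0, -0.001]
wrist_force: [-0.1, 0.0, 1.1]
width: 0.0597
```

```bash
python3 go.py .54 .197 .035 155.5;python3 - <<'E'
from station import manip
from h import *
S=manip.capture("scene")
zoom(S,210,150,120,120,5,"pics/f_s.png")
E
```

```text
t 7.75 pos [0.539  0.1971 0.1465] th 155.4 F [-0.08  0.02  1.06] w 0.0597
(array([ -1.1,   0.3, 111.4]), np.float64(-0.1))
```

View pics/f_s.png

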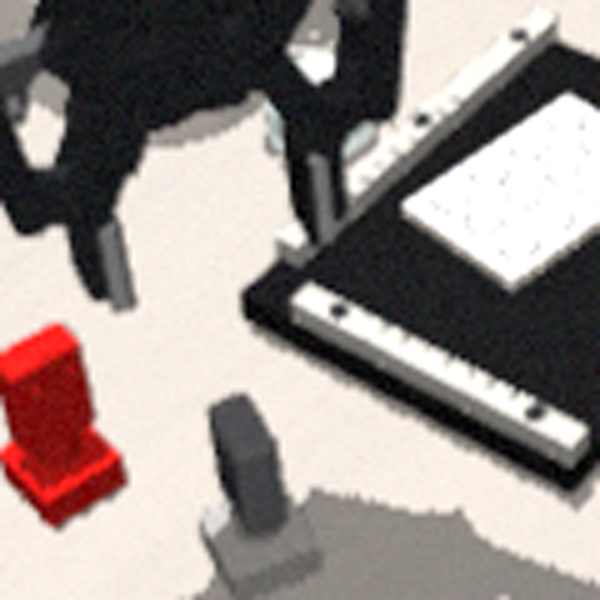

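Emit:
apply_moves([
  [-1,0,30,0,0.6],
  [-1,0,60,0,0.6],
  [-1,0,85,0,0.6],
  [-1,0,102,0,0.6],
  [-1,0,111,0,0.6],
  [-1,0,111,0,0.6],
  [-1,0,111,0,0.6],
  [-1,0,111,0,0.6],
], force=25)

```text
time_s: 8.47
ee_pos: [0.5412, 0.1972, 0.0369]
tcp_rot: [0.213, 0.977, 0.001, 0.001]
wrist_force: [0.3, -0.6, 0.2]
width: 0.0509
```

```bash
python3 go.py .54 .197 .035 155.5;python3 - <<'E'
from station import manip
from h import *
S=manip.capture("scene")
zoom(S,210,150,120,120,5,"pics/g_s.png")
E
```

```text
t 8.4667 pos [0.5412 0.1972 0.0369] th 155.41 F [ 0.32 -0.56  0.24] w 0.0509
(array([ 1. , -0.6,  1.9]), np.float64(-0.1))
```

View pics/g_s.png

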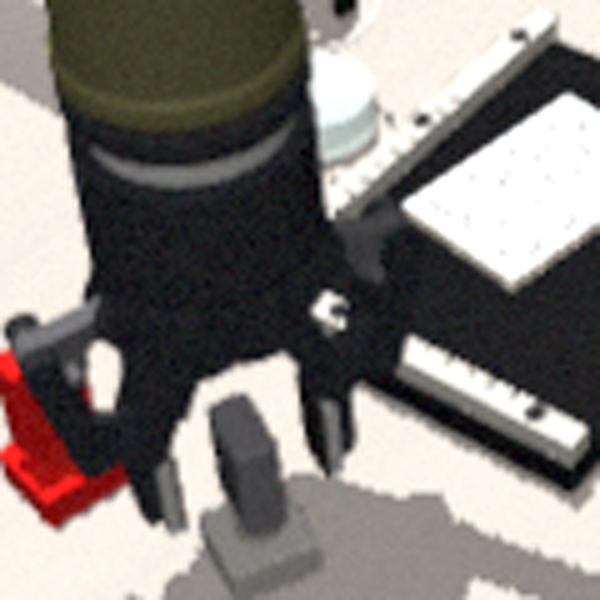

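Emit:
apply_moves([
  [1,-0.6,1.9,0,0.6],
  [1,-0.6,1.9,0,0.6],
  [1,-0.6,1.9,0,0.35],
  [1,-0.6,1.9,0,0.1],
  [1,-0.6,1.9,0,0.1],
  [1,-0.6,1.9,0,0.1],
  [1,-0.6,1.9,0,0.1],
  [1,-0.6,1.9,0,0.1],
  [1,-0.6,1.9,0,0.1],
  [1,-0.6,1.9,0,0.1],
], force=60)

```text
time_s: 9.35
ee_pos: [0.5403, 0.1971, 0.0355]
tcp_rot: [0.213, 0.977, 0.001, 0.001]
wrist_force: [-0.5, 0.7, 4.6]
width: 0.0152
```

```bash
python3 go.py .54 .197 .035 155.5;python3 - <<'E'
from station import manip
from h import *
S=manip.capture("scene")
zoom(S,230,190,70,70,8,"pics/g2_s.png")
E
```

```text
t 9.35 pos [0.5403 0.1971 0.0355] th 155.41 F [-0.51  0.72  4.57] w 0.0152
(array([ 0.2, -0.2,  0.5]), np.float64(-0.1))
```

View pics/g2_s.png

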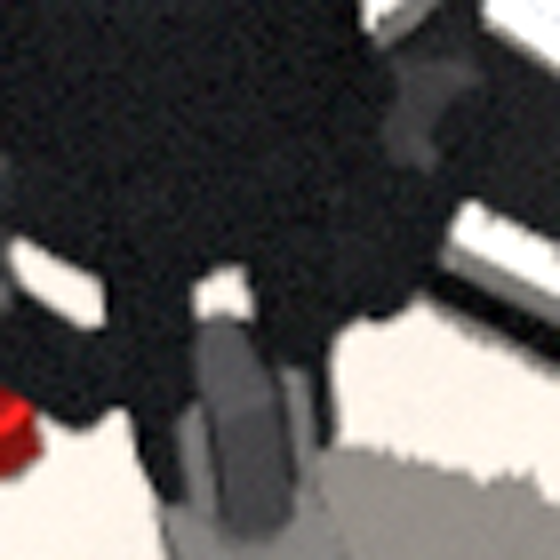

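```bash
cat >> h.py <<'E'
def campos(c):
    R=cv2.Rodrigues(np.asarray(c["rvec"]))[0]; return -R.T@np.ravel(c["tvec"])
def edgepts(c,A,B,n=25,half=5,sgn=0):
    """sample subpixel strongest edge along normal of projected segment A-B (world). returns t,uv"""
    g=cv2.GaussianBlur(cv2.cvtColor(c["color"],cv2.COLOR_RGB2GRAY),(0,0),.7).astype(np.float32)
    P=proj(c,[np.array(A)+(np.array(B)-A)*t for t in np.linspace(.04,.96,n)])
    d=P[-1]-P[0]; d/=np.linalg.norm(d); nn=np.array([-d[1],d[0]]); s=np.arange(-half,half+.01,.25)
    out=[]
    for i,p in enumerate(P):
        q=p+s[:,None]*nn; v=cv2.remap(g,q[:,0].astype(np.float32)[None],q[:,1].astype(np.float32)[None],cv2.INTER_LINEAR)[0]
        gr=np.gradient(v,.25); k=int(np.argmax(np.abs(gr) if sgn==0 else sgn*gr))
        if abs(gr[k])>6: out.append((i,s[k],abs(gr[k])))
    return P,nn,out
E
python3 - <<'E'
from h import *
d=pickle.load(open("cap1.pkl","rb"));
for n in d: print(n,campos(d[n]).round(3))
zoom(d["top"],275,160,110,100,7,"pics/k_t.png")
d=pickle.load(open("cap0.pkl","rb"))
zoom(d["scene"],255,145,130,100,6,"pics/k_s.png")
E
```

```text
scene [0.104 0.545 0.679]
top [0.382 0.059 0.868]
```

View pics/k_t.png

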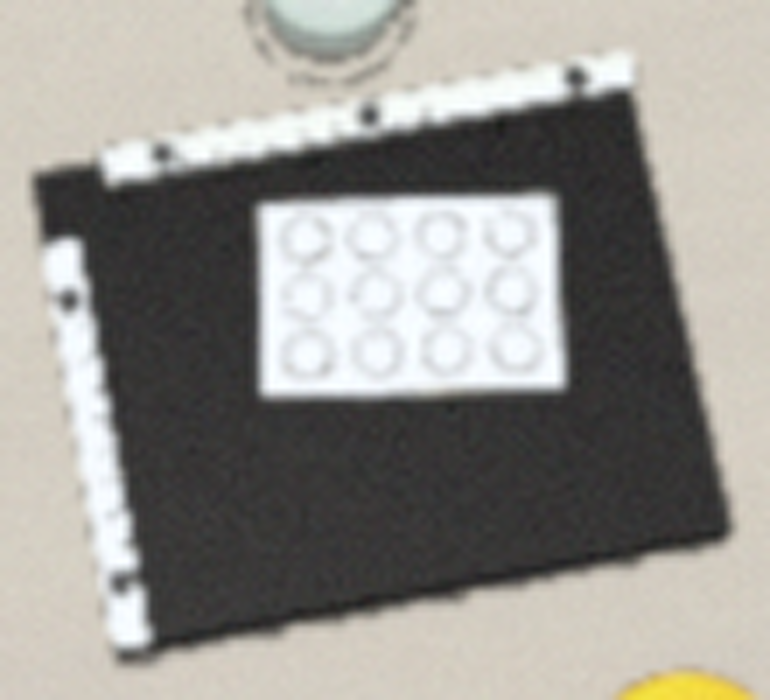

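View pics/k_s.png

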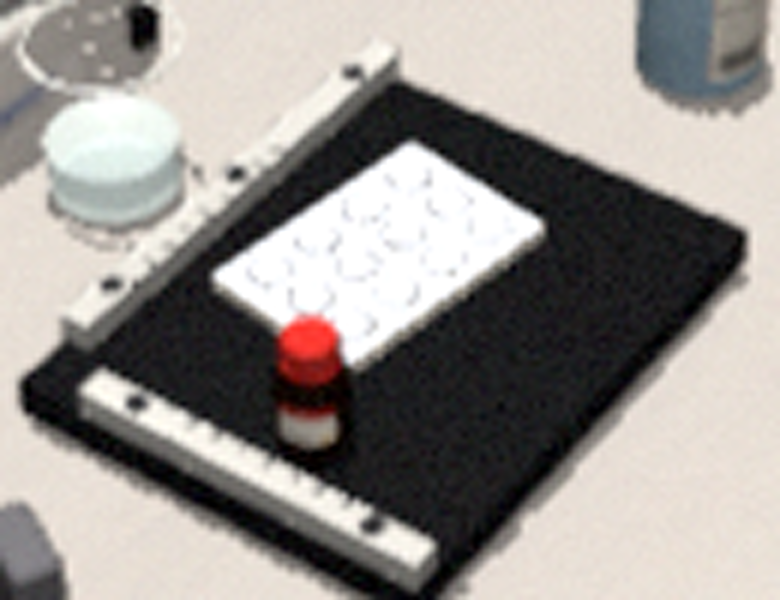

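```bash
cat >> h.py <<'E'
SL={"top":[([68,-95,20],[68,68,20]),([-75,88,20],[48,88,20]),([-80,-95,0],[-80,80,0]),([-75,-100,20],[60,-100,20])],
"scene":[([68,-95,20],[68,60,20]),([-75,88,32],[48,88,32]),([-75,-100,20],[60,-100,20]),([-80,-90,0],[-80,40,0])]}
TL={"top":[([-32,-48,0],[-32,48,0]),([-32,-48,7],[32,-48,7]),([32,-48,7],[32,48,7]),([-32,48,3],[32,48,3])],
"scene":[([-32,-48,0],[-32,48,0]),([-32,-48,7],[32,-48,7]),([32,-48,7],[32,48,7]),([-32,48,0],[32,48,0])]}
def edgefit(d,lines,p,z0=0,its=4,half=4,verbose=True):
    p=np.array(p,float)
    for it in range(its):
        data=[]
        for n in d:
            for k,(A,B) in enumerate(lines[n]):
                W=place(p,[A,B],z0); P,nn,out=edgepts(d[n],W[0],W[1],half=half if it<2 else 3)
                if len(out)<6: continue
                ts=np.linspace(.04,.96,25)
                L=np.array([np.array(A)+(np.array(B)-np.array(A))*ts[i] for i,_,_ in out])
                o=np.array([P[i]+s*nn for i,s,_ in out]); data.append((n,k,L,o,nn))
        f=lambda q:np.concatenate([((proj(d[n],place(q,L,z0))-o)@nn) for n,k,L,o,nn in data])
        p=least_squares(f,p,loss="soft_l1",f_scale=.5).x
    if verbose:
        for n,k,L,o,nn in data: e=(proj(d[n],place(p,L,z0))-o)@nn; print(n,k,len(e),"med %.2f sd %.2f"%(np.median(e),e.std()))
    return p
E
python3 - <<'E'
from h import *
d0=pickle.load(open("cap0.pkl","rb"));d1=pickle.load(open("cap1.pkl","rb"))
p0=[.5521,.0141,.0626]
for nm,D in(("both",{"top":d1["top"],"scene":d0["scene"]}),("top",{"top":d1["top"]}),("scene",{"scene":d0["scene"]})):
    print(nm); p=edgefit(D,SL,p0); print("STAGE",p.round(4)); 
    t=edgefit(D,TL,[.5687,.0008,-.0878],.02); print("TILE",t.round(4))
    c,s=np.cos(p[2]),np.sin(p[2]); e=t[:2]-p[:2]; print("rel",(np.array([c*e[0]+s*e[1],-s*e[0]+c*e[1]])*1000).round(1),(t[2]-p[2]).round(3))
E
```

```text
both
top 0 25 med 0.25 sd 0.26
top 1 25 med -0.24 sd 0.22
top 2 25 med 1.74 sd 0.33
top 3 25 med 0.03 sd 0.26
scene 0 25 med -2.51 sd 0.69
scene 1 25 med -0.22 sd 0.65
scene 2 25 med 0.76 sd 0.22
scene 3 25 med -0.50 sd 0.41
STAGE [0.5577 0.0139 0.0695]
top 0 25 med 0.47 sd 0.31
top 1 25 med -0.48 sd 0.27
top 2 25 med 0.49 sd 0.29
top 3 25 med 0.26 sd 0.16
scene 0 25 med -1.51 sd 0.37
scene 1 25 med 0.26 sd 0.20
scene 2 25 med -0.23 sd 0.20
scene 3 25 med -0.97 sd 1.27
TILE [ 0.5711  0.0007 -0.1016]
rel [ 12.4 -14.2] -0.171
top
top 0 25 med -0.52 sd 0.30
top 1 25 med -0.26 sd 0.28
top 2 25 med 0.53 sd 0.36
top 3 25 med 0.24 sd 0.28
STAGE [0.5556 0.0135 0.0696]
top 0 25 med -0.01 sd 0.32
top 1 25 med -0.43 sd 0.30
top 2 25 med -0.02 sd 0.29
top 3 25 med 0.30 sd 0.25
TILE [ 0.57    0.0007 -0.097 ]
rel [ 13.5 -13.8] -0.167
scene
scene 0 25 med -1.30 sd 0.24
scene 1 25 med -0.33 sd 0.74
scene 2 25 med 0.46 sd 0.26
scene 3 25 med 0.73 sd 0.37
STAGE [0.5609 0.0145 0.0606]
scene 0 25 med -0.61 sd 0.28
scene 1 25 med 0.42 sd 0.25
scene 2 25 med 0.68 sd 0.18
scene 3 25 med -1.00 sd 1.36
TILE [ 0.5733  0.0007 -0.1023]
rel [ 11.6 -14.6] -0.163
```

```bash
python3 go.py .54 .197 .1 155.4 .5016 -.0032 .1 93.9
```

```text
t 9.4 pos [0.5403 0.1971 0.0355] th 155.41 F [ 0.08 -1.04  5.75] w 0.0153
(array([  0.1,  -0.1, -64.5]), np.float64(0.0))
(array([ -48.2, -198.1,  -64.8]), np.float64(61.5))
```

Emit:
apply_moves([
  [0,0,-8,0,0.1],
  [0,0,-25,0,0.1],
  [0,0,-45,0,0.1],
  [0,0,-65,0,0.1],
  [-4,-17,-65,5,0.1],
  [-9,-37,-65,10,0.1],
  [-15,-60,-65,16,0.1],
  [-21,-85,-65,22,0.1],
  [-27,-110,-65,28,0.1],
  [-33,-135,-65,34,0.1],
  [-39,-160,-65,40,0.1],
  [-45,-182,-65,46,0.1],
  [-48,-195,-65,52,0.1],
  [-48,-198,-65,58,0.1],
  [-48,-198,-65,61.5,0.1],
  [-48,-198,-65,61.5,0.1],
  [-48,-198,-65,61.5,0.1],
])

```text
time_s: 10.82
ee_pos: [0.5012, -0.0031, 0.1001]
tcp_rot: [0.682, 0.731, 0.001, 0.0]
wrist_force: [-0.5, 0.7, -0.5]
width: 0.0152
```

```bash
python3 go.py .5016 -.0032 .059 93.9;python3 - <<'E'
from station import manip
from h import *
d={n:manip.capture(n) for n in("scene","top")}
S=d["scene"];pickle.dump(d,open("cap2.pkl","wb"))
zoom(S,250,110,160,120,5,"pics/l_s.png");zoom(d["top"],275,150,120,110,5,"pics/l_t.png")
E
```

```text
t 10.8167 pos [ 0.5012 -0.0031  0.1001] th 94.01 F [-0.48  0.7  -0.47] w 0.0152
(array([-0.2,  0.3, 41.1]), np.float64(0.1))
```

View pics/l_s.png

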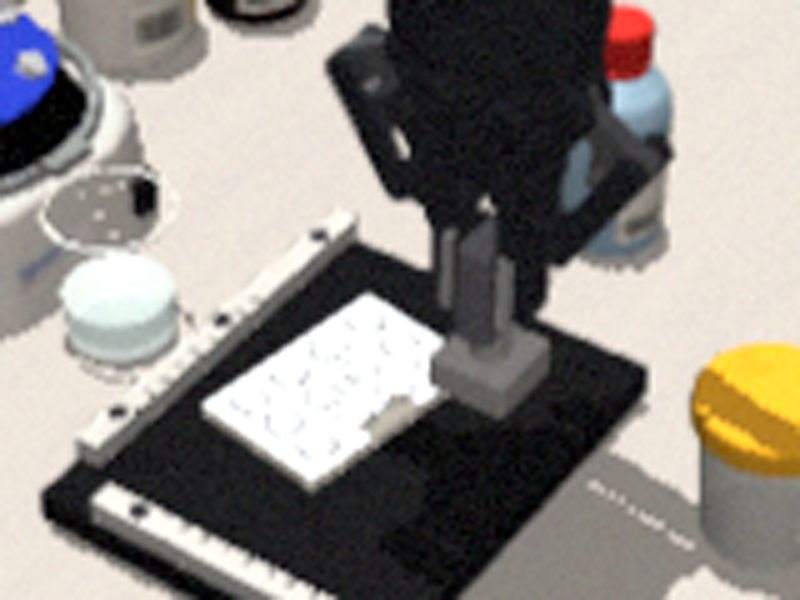

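View pics/l_t.png

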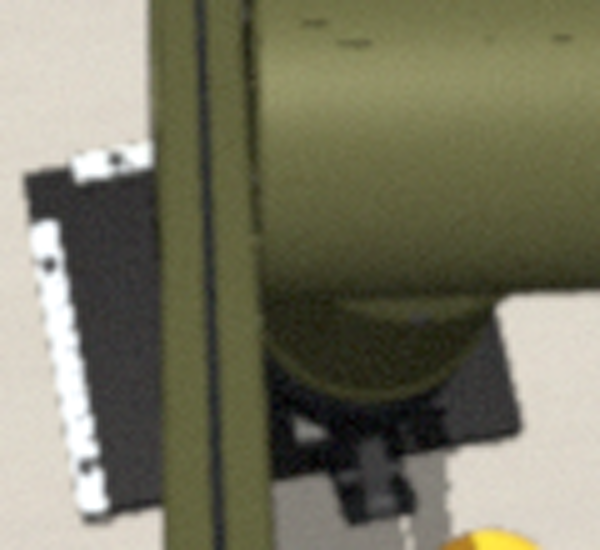

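Emit:
apply_moves([
  [0,0,12,0,0.1],
  [0,0,25,0,0.1],
  [0,0,35,0,0.1],
  [0,0,39,0,0.1],
  [0,0,41.5,0,0.1],
  [0,0,41.5,0,0.1],
  [0,0,41.5,0,0.1],
  [0,0,41.5,0,0.1],
])

```text
time_s: 11.58
ee_pos: [0.502, -0.0027, 0.0592]
tcp_rot: [0.682, 0.732, 0.002, 0.001]
wrist_force: [-0.2, 0.2, -1.3]
width: 0.0152
```

```bash
python3 go.py .5016 -.0032 .0583 93.9;python3 - <<'E'
from station import manip
from h import *
S=manip.capture("scene")
zoom(S,290,140,100,80,8,"pics/m_s.png")
E
```

```text
t 11.5833 pos [ 0.502  -0.0027  0.0592] th 94.04 F [-0.24  0.15 -1.32] w 0.0152
(array([-0.5, -0.4,  0.9]), np.float64(0.1))
```

View pics/m_s.png

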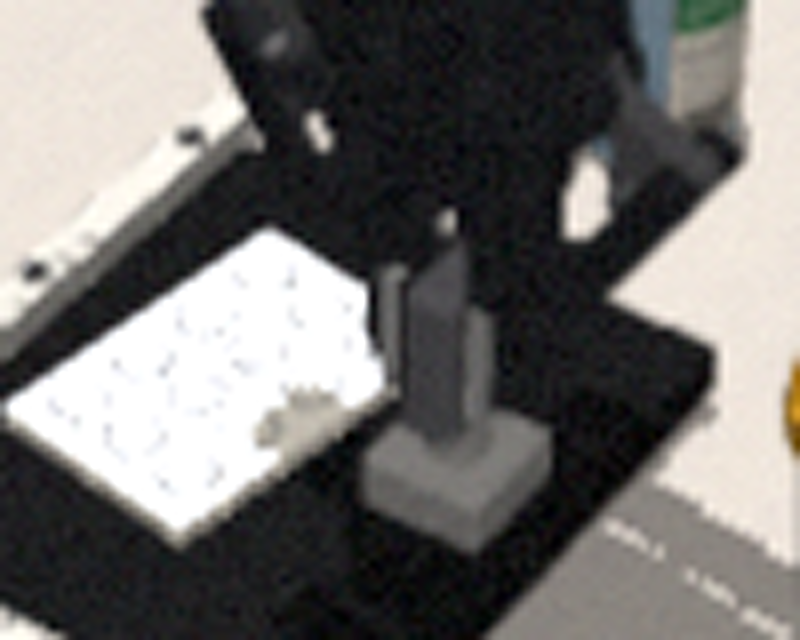

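Emit:
apply_moves([
  [0,3,1,0,0.1],
  [0,6,1,0,0.1],
  [0,9,1,0,0.1],
  [0,11,1,0,0.1],
  [0,13,1,0,0.1],
  [0,15,1,0,0.1],
  [0,16.5,1,0,0.1],
  [0,18,1,0,0.1],
  [0,19.5,1,0,0.1],
  [0,21,1,0,0.1],
  [0,22.5,1,0,0.1],
  [0,24,1,0,0.1],
  [0,25.5,1,0,0.1],
  [0,27,1,0,0.1],
  [0,27,1,0,0.1],
  [0,27,1,0,0.1],
])

```text
time_s: 12.97
ee_pos: [0.5295, -0.0008, 0.0584]
tcp_rot: [0.682, 0.732, 0.002, 0.001]
wrist_force: [-0.4, 0.1, -0.8]
width: 0.0155
```

```bash
python3 go.py .5016 -.0032 .0583 93.9;python3 - <<'E'
from station import manip
from h import *
S=manip.capture("scene")
zoom(S,265,140,100,80,8,"pics/n_s.png")
E
```

```text
t 12.9667 pos [ 0.5295 -0.0008  0.0584] th 94.04 F [-0.41  0.05 -0.83] w 0.0155
(array([ -0.4, -28. ,  -0. ]), np.float64(0.1))
```

View pics/n_s.png

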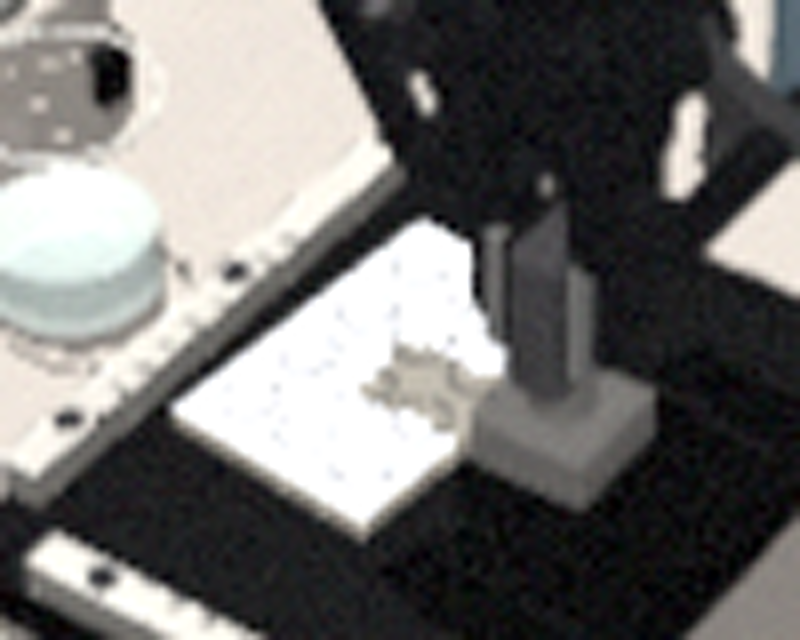

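Emit:
apply_moves([
  [0,1.5,0,0,0.1],
  [0,3,0,0,0.1],
  [0,4.5,0,0,0.1],
  [0,6,0,0,0.1],
  [0,7.5,0,0,0.1],
  [0,8.5,0,0,0.1],
  [0,9,0,0,0.1],
  [0,9,0,0,0.1],
])

```text
time_s: 13.68
ee_pos: [0.5387, -0.0002, 0.0584]
tcp_rot: [0.682, 0.732, 0.002, 0.001]
wrist_force: [-0.2, -0.6, -1.7]
width: 0.0155
```

```bash
python3 go.py .5016 -.0032 .0583 93.9;python3 - <<'E'
from station import manip
from h import *
S=manip.capture("scene")
zoom(S,255,140,100,80,8,"pics/o_s.png")
E
```

```text
t 13.6833 pos [ 5.387e-01 -2.000e-04  5.840e-02] th 94.03 F [-0.23 -0.56 -1.69] w 0.0155
(array([ -0.4, -37.3,  -0. ]), np.float64(0.1))
```

View pics/o_s.png

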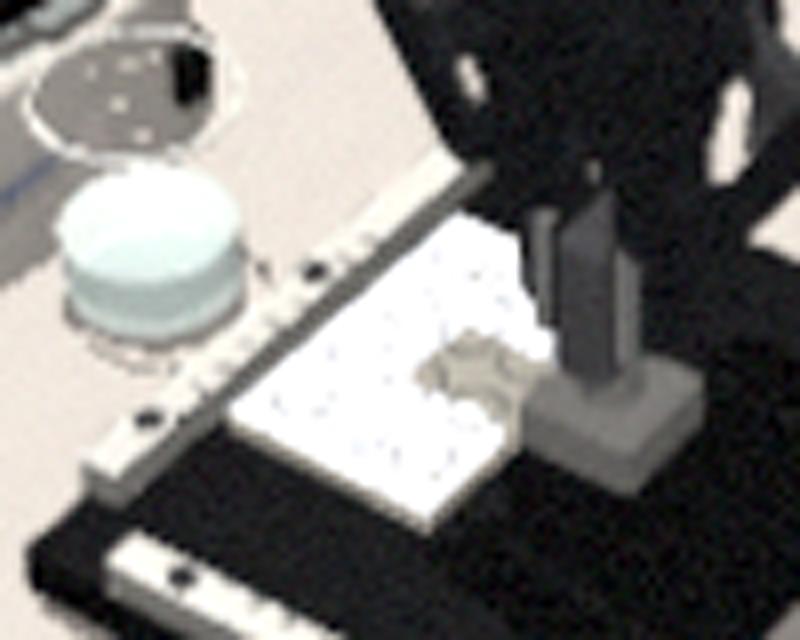

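Emit:
apply_moves([
  [0,0.7,0,0,0.1],
  [0,1.4,0,0,0.1],
  [0,2,0,0,0.1],
  [0,2,0,0,0.1],
])

```text
time_s: 14.07
ee_pos: [0.5409, -0.0, 0.0585]
tcp_rot: [0.682, 0.732, 0.002, 0.001]
wrist_force: [-0.7, 0.0, -1.5]
width: 0.0155
```

```bash
python3 go.py .5016 -.0032 .0583 93.9;python3 - <<'E'
from station import manip
from h import *
S=manip.capture("scene")
zoom(S,255,140,100,80,8,"pics/p_s.png")
E
```

```text
t 14.0667 pos [ 0.5409 -0.      0.0585] th 94.03 F [-0.66  0.01 -1.48] w 0.0155
(array([ -0.4, -39.4,   0. ]), np.float64(0.1))
```

View pics/p_s.png

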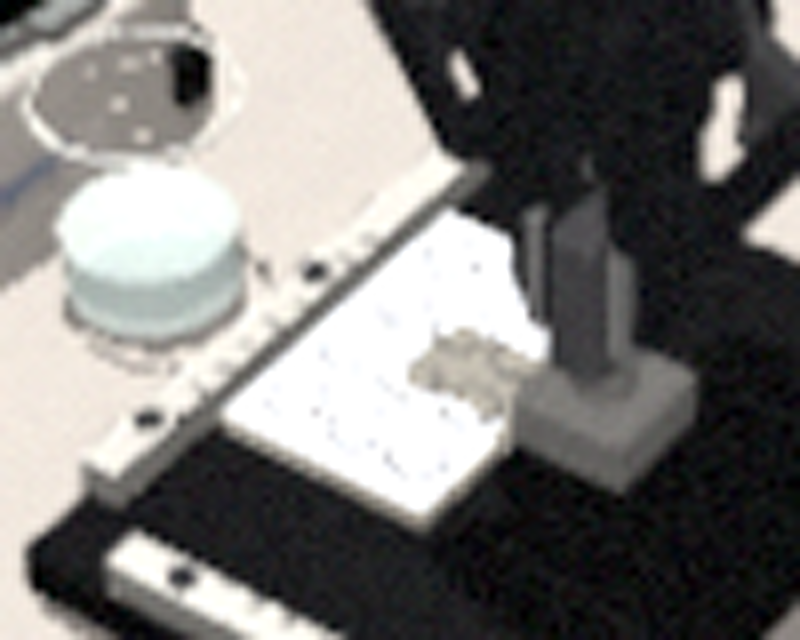

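Emit:
apply_moves([
  [0,0.6,0,0,0.1],
  [0,1.2,0,0,0.1],
  [0,1.2,0,0,0.1],
])

```text
time_s: 14.37
ee_pos: [0.5422, 0.0001, 0.0585]
tcp_rot: [0.682, 0.732, 0.002, 0.001]
wrist_force: [-1.4, 0.1, -1.3]
width: 0.0152
```

Emit:
apply_moves([
  [0,0.6,0,0,0.1],
  [0,1,0,0,0.1],
  [0,1,0,0,0.1],
])

```text
time_s: 14.62
ee_pos: [0.5435, 0.0002, 0.0585]
tcp_rot: [0.682, 0.732, 0.002, 0.002]
wrist_force: [0.0, -0.5, -1.9]
width: 0.0153
```

```bash
python3 go.py .5016 -.0032 .0583 93.9;python3 - <<'E'
from station import manip
from h import *
S=manip.capture("scene")
zoom(S,255,140,100,80,8,"pics/q_s.png")
E
```

```text
t 14.6167 pos [5.435e-01 2.000e-04 5.850e-02] th 94.03 F [ 0.04 -0.54 -1.94] w 0.0153
(array([ -0.5, -42. ,  -0. ]), np.float64(0.1))
```

View pics/q_s.png

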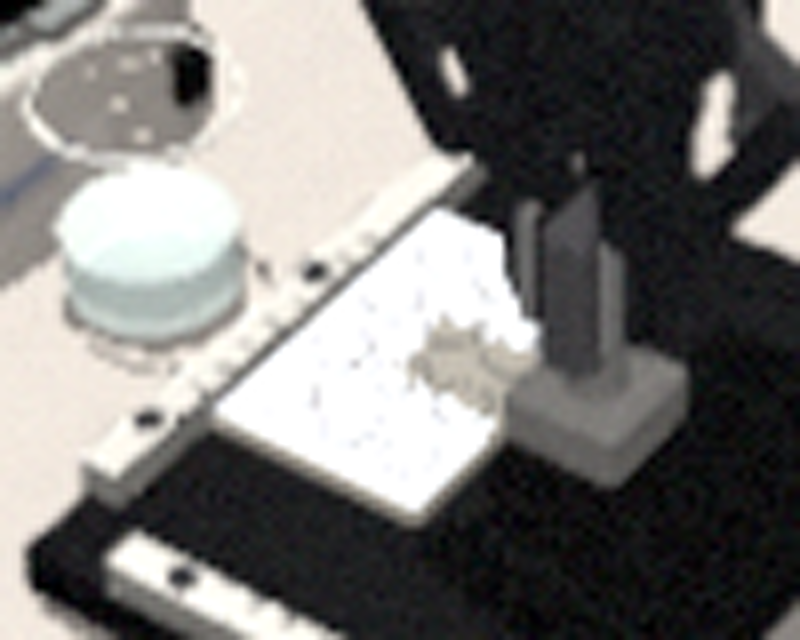

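Emit:
apply_moves([
  [0,0.6,0,0,0.1],
  [0,1,0,0,0.1],
  [0,1,0,0,0.1],
])

```text
time_s: 14.92
ee_pos: [0.5438, 0.0003, 0.0584]
tcp_rot: [0.682, 0.732, 0.002, 0.001]
wrist_force: [-3.6, -0.7, 0.5]
width: 0.0154
```

Emit:
apply_moves([
  [0,0.6,0,0,0.1],
  [0,0.8,0,0,0.1],
  [0,0.8,0,0,0.1],
])

```text
time_s: 15.17
ee_pos: [0.5439, 0.0003, 0.0584]
tcp_rot: [0.682, 0.732, 0.002, 0.001]
wrist_force: [-4.1, -0.8, 0.7]
width: 0.0155
```

```bash
python3 go.py .5016 -.0032 .0583 93.9;python3 - <<'E'
from station import manip
from h import *
S=manip.capture("scene")
zoom(S,255,140,100,80,8,"pics/r_s.png")
E
```

```text
t 15.1667 pos [5.439e-01 3.000e-04 5.840e-02] th 94.04 F [-4.07 -0.81  0.68] w 0.0155
(array([ -0.6, -42.4,  -0.1]), np.float64(0.1))
```

View pics/r_s.png

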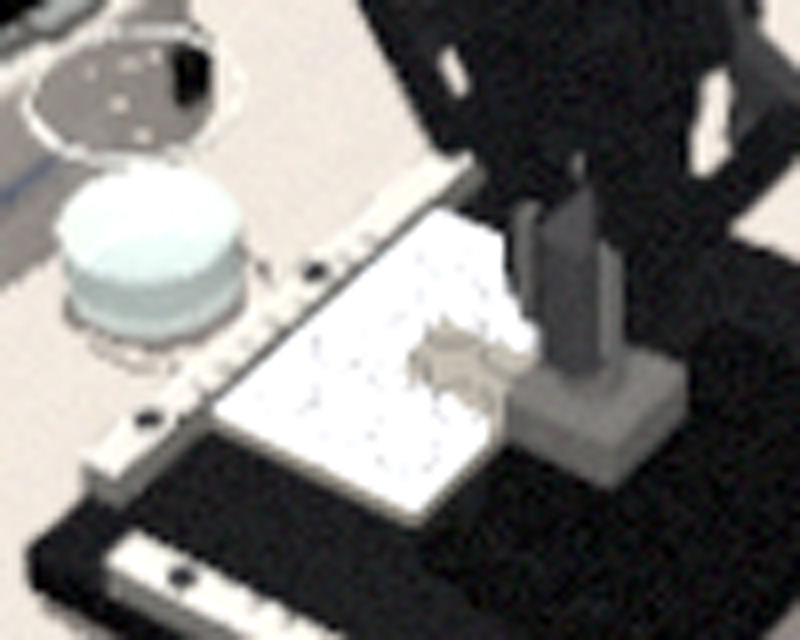

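Emit:
apply_moves([
  [0,-3,0,0,0.1],
  [0,-8,0,0,0.1],
  [0,-12,-5,0,0.1],
  [0,-14,-20,0,0.1],
  [-10,-10,-32,0,0.1],
  [-25,5,-35,0,0.1],
  [-45,22,-35,0,0.1],
  [-65,40,-35,0,0.1],
  [-78,49,-35,0,0.1],
  [-81,49,-35,0,0.1],
  [-81,49,-33,0,0.1],
  [-81,49,-33,0,0.1],
])

```text
time_s: 16.22
ee_pos: [0.597, -0.0766, 0.0909]
tcp_rot: [0.682, 0.731, 0.001, -0.0]
wrist_force: [0.1, 0.7, -1.3]
width: 0.0153
```

```bash
python3 go.py .598 -.077 .0585 94;python3 - <<'E'
from station import manip
from h import *
d={n:manip.capture(n) for n in("scene","top")};pickle.dump(d,open("cap3.pkl","wb"))
zoom(d["scene"],255,110,130,100,6,"pics/s_s.png");zoom(d["top"],275,150,110,100,6,"pics/s_t.png")
E
```

```text
t 16.2167 pos [ 0.597  -0.0766  0.0909] th 94.01 F [ 0.1   0.73 -1.29] w 0.0153
(array([-0.6,  0.9, 32.4]), np.float64(0.0))
```

View pics/s_s.png

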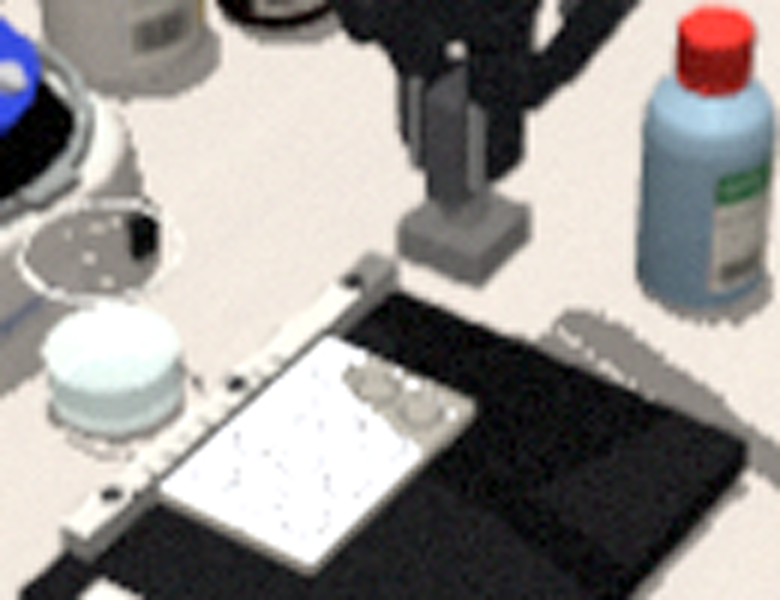

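View pics/s_t.png

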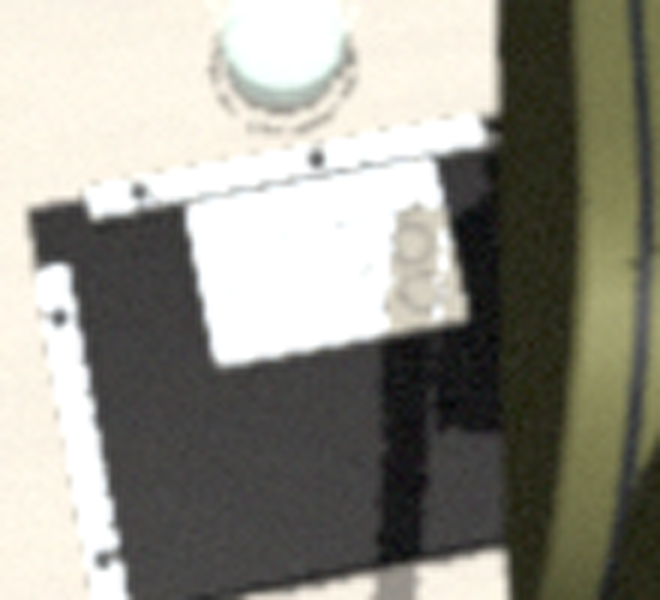

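Emit:
apply_moves([
  [-0.6,0.9,10,0,0.1],
  [-0.6,0.9,20,0,0.1],
  [-0.6,0.9,28,0,0.1],
  [-0.6,0.9,31.5,0,0.1],
  [-0.6,0.9,32.5,0,0.1],
  [-0.6,0.9,32.5,0,0.1],
  [-0.6,0.9,32.5,0,0.1],
  [-0.6,0.9,32.5,0,0.1],
])

```text
time_s: 16.98
ee_pos: [0.5982, -0.0766, 0.0589]
tcp_rot: [0.682, 0.732, 0.001, -0.0]
wrist_force: [0.1, -0.2, -1.6]
width: 0.0152
```

```bash
python3 go.py .598 -.077 .0583 94;python3 - <<'E'
from station import manip
from h import *
S=manip.capture("scene")
zoom(S,255,110,130,100,6,"pics/t_s.png")
E
```

```text
t 16.9833 pos [ 0.5982 -0.0766  0.0589] th 94.06 F [ 0.14 -0.21 -1.59] w 0.0152
(array([-0.4, -0.2,  0.6]), np.float64(0.1))
```

View pics/t_s.png

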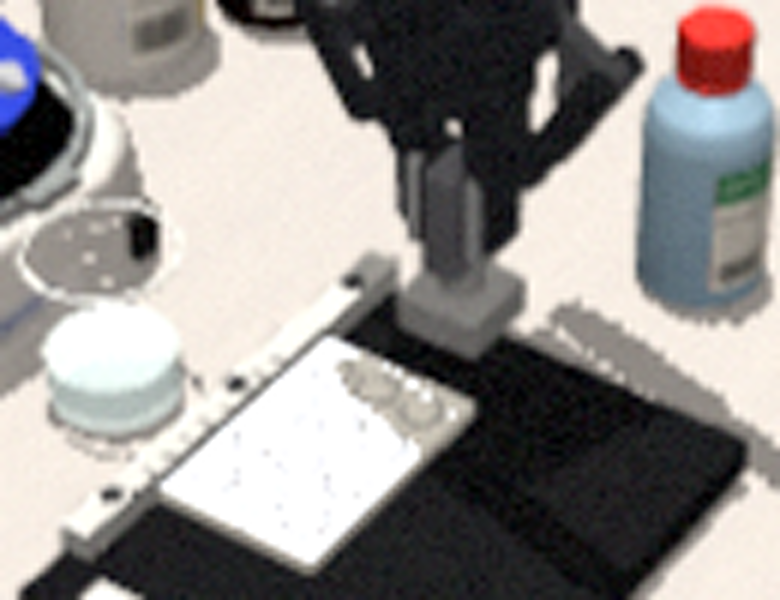

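Emit:
apply_moves([
  [3,0,0.5,0,0.1],
  [6,0,0.5,0,0.1],
  [9,0,0.5,0,0.1],
  [11,0,0.5,0,0.1],
  [13,0,0.5,0,0.1],
  [15,0,0.5,0,0.1],
  [17,0,0.5,0,0.1],
  [19,0,0.5,0,0.1],
  [21,0,0.5,0,0.1],
  [23,0,0.5,0,0.1],
  [25,0,0.5,0,0.1],
  [27,0,0.5,0,0.1],
  [29,0,0.5,0,0.1],
  [31,0,0.5,0,0.1],
  [33,0,0.5,0,0.1],
  [35,0,0.5,0,0.1],
  [35,0,0.5,0,0.1],
])

```text
time_s: 18.45
ee_pos: [0.5957, -0.0412, 0.0585]
tcp_rot: [0.682, 0.732, 0.002, -0.0]
wrist_force: [0.6, -1.0, -1.5]
width: 0.0153
```

```bash
python3 go.py .598 -.077 .0583 94;python3 - <<'E'
from station import manip
from h import *
S=manip.capture("scene")
zoom(S,255,110,130,100,6,"pics/u_s.png")
E
```

```text
t 18.45 pos [ 0.5957 -0.0412  0.0585] th 94.07 F [ 0.58 -0.99 -1.47] w 0.0153
(array([-35.9,  -0.3,   0.1]), np.float64(0.1))
```

View pics/u_s.png

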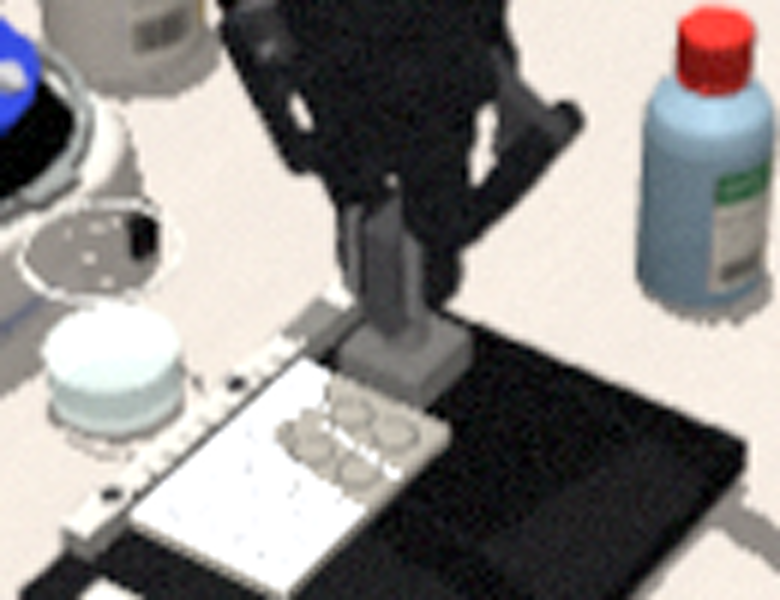

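Sliding well. About 32 mm is left to the stop by my estimate.

Emit:
apply_moves([
  [2,0,0,0,0.1],
  [4,0,0,0,0.1],
  [6,0,0,0,0.1],
  [8,0,0,0,0.1],
  [10,0,0,0,0.1],
  [12,0,0,0,0.1],
  [14,0,0,0,0.1],
  [16,0,0,0,0.1],
  [18,0,0,0,0.1],
  [20,0,0,0,0.1],
  [21.5,0,0,0,0.1],
  [23,0,0,0,0.1],
  [24,0,0,0,0.1],
  [25,0,0,0,0.1],
  [25,0,0,0,0.1],
])

```text
time_s: 19.75
ee_pos: [0.5939, -0.0161, 0.0586]
tcp_rot: [0.682, 0.732, 0.002, -0.0]
wrist_force: [0.0, -1.1, -2.0]
width: 0.0151
```

```bash
python3 go.py .598 -.077 .0583 94;python3 - <<'E'
from station import manip
from h import *
S=manip.capture("scene")
zoom(S,245,130,110,90,7,"pics/v_s.png")
E
```

```text
t 19.75 pos [ 0.5939 -0.0161  0.0586] th 94.07 F [ 0.02 -1.15 -2.04] w 0.0151
(array([-61. ,  -0.2,   0.1]), np.float64(0.1))
```

View pics/v_s.png

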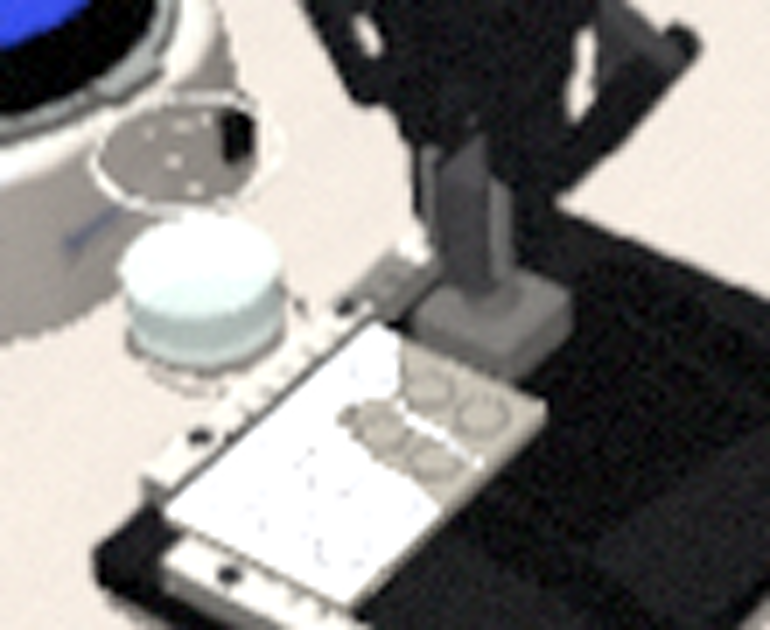

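Emit:
apply_moves([
  [1,0,0,0,0.1],
  [2,0,0,0,0.1],
  [3,0,0,0,0.1],
  [3,0,0,0,0.1],
])

```text
time_s: 20.13
ee_pos: [0.5937, -0.013, 0.0586]
tcp_rot: [0.682, 0.732, 0.002, -0.0]
wrist_force: [-0.3, -0.5, -1.4]
width: 0.0155
```

Emit:
apply_moves([
  [0.6,0,0,0,0.1],
  [1.2,0,0,0,0.1],
  [1.2,0,0,0,0.1],
])

```text
time_s: 20.38
ee_pos: [0.5936, -0.0116, 0.0586]
tcp_rot: [0.682, 0.732, 0.002, -0.0]
wrist_force: [-0.6, -1.3, -1.7]
width: 0.0152
```

Emit:
apply_moves([
  [0.6,0,0,0,0.1],
  [1,0,0,0,0.1],
  [1,0,0,0,0.1],
])

```text
time_s: 20.63
ee_pos: [0.5935, -0.0106, 0.0586]
tcp_rot: [0.682, 0.732, 0.002, -0.0]
wrist_force: [-0.0, -0.9, -0.8]
width: 0.0152
```

```bash
python3 go.py .598 -.077 .0583 94;python3 - <<'E'
from station import manip
from h import *
S=manip.capture("scene")
zoom(S,245,130,110,90,7,"pics/w_s.png")
E
```

```text
t 20.6333 pos [ 0.5935 -0.0106  0.0586] th 94.07 F [-0.05 -0.88 -0.82] w 0.0152
(array([-66.6,  -0.2,   0.1]), np.float64(0.1))
```

View pics/w_s.png

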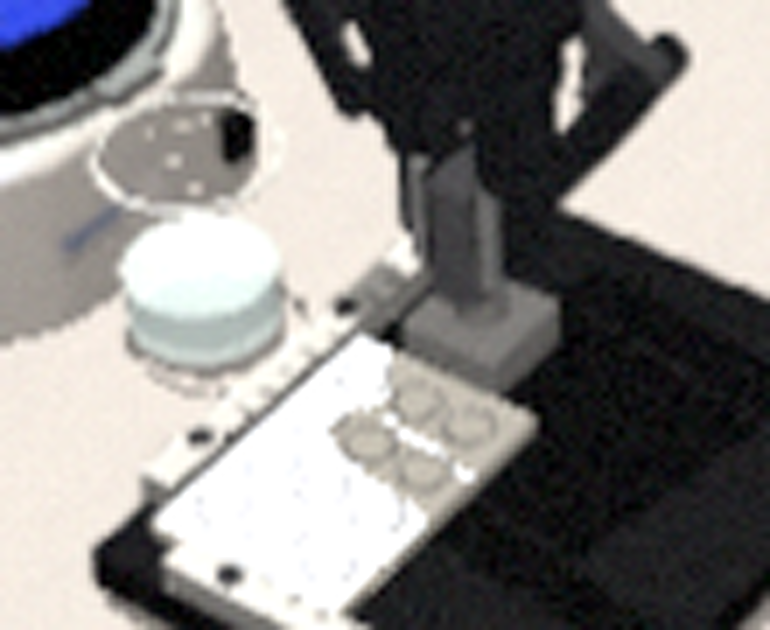

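Not yet in contact (about 1 N). I'll keep going in small steps until resistance appears.

Emit:
apply_moves([
  [0.6,0,0,0,0.1],
  [1,0,0,0,0.1],
  [1,0,0,0,0.1],
])

```text
time_s: 20.93
ee_pos: [0.5935, -0.0095, 0.0586]
tcp_rot: [0.682, 0.732, 0.002, -0.0]
wrist_force: [0.1, -1.5, -1.6]
width: 0.0155
```

Emit:
apply_moves([
  [0.6,0,0,0,0.1],
  [1,0,0,0,0.1],
  [1,0,0,0,0.1],
])

```text
time_s: 21.18
ee_pos: [0.5934, -0.0085, 0.0586]
tcp_rot: [0.681, 0.732, 0.002, -0.0]
wrist_force: [0.1, -1.5, -0.8]
width: 0.0157
```

Emit:
apply_moves([
  [0.6,0,0,0,0.1],
  [1,0,0,0,0.1],
  [1,0,0,0,0.1],
])

```text
time_s: 21.43
ee_pos: [0.5934, -0.0082, 0.0587]
tcp_rot: [0.681, 0.732, 0.001, 0.0]
wrist_force: [-1.6, -5.1, -1.1]
width: 0.0154
```

Emit:
apply_moves([
  [0.5,0,0,0,0.1],
  [0.8,0,0,0,0.1],
  [0.8,0,0,0,0.1],
])

```text
time_s: 21.68
ee_pos: [0.5934, -0.0081, 0.0587]
tcp_rot: [0.681, 0.732, 0.001, 0.001]
wrist_force: [0.5, -6.8, -0.9]
width: 0.0153
```

```bash
python3 go.py .598 -.077 .0583 94;python3 - <<'E'
from station import manip
from h import *
S=manip.capture("scene")
zoom(S,245,130,110,90,7,"pics/x_s.png")
E
```

```text
t 21.6833 pos [ 0.5934 -0.0081  0.0587] th 94.12 F [ 0.55 -6.85 -0.86] w 0.0153
(array([-69. ,  -0.4,   0.4]), np.float64(0.1))
```

View pics/x_s.png

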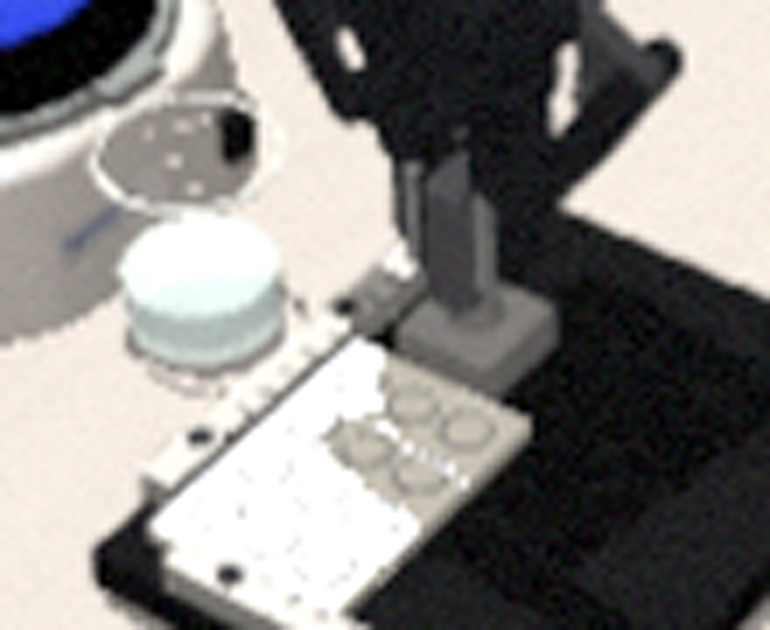

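Emit:
apply_moves([
  [-2,0,0,0,0.1],
  [-6,0,0,0,0.1],
  [-11,0,-3,0,0.1],
  [-13,0,-18,0,0.1],
  [-13,-8,-32,0,0.1],
  [-10,-25,-36,0,0.1],
  [0,-45,-36,0,0.1],
  [12,-60,-36,0,0.1],
  [30,-63,-36,0,0.1],
  [48,-63,-36,0,0.1],
  [60,-63,-36,0,0.1],
  [65,-63,-36,0,0.1],
  [65,-63,-36,0,0.1],
  [65,-63,-36,0,0.1],
])

```text
time_s: 22.9
ee_pos: [0.5262, 0.0521, 0.0946]
tcp_rot: [0.681, 0.732, 0.001, 0.001]
wrist_force: [0.8, 0.0, -2.1]
width: 0.0153
```

```bash
python3 go.py .53 .057 .0583 94;python3 - <<'E'
from station import manip
from h import *
d={n:manip.capture(n) for n in("scene","top")};pickle.dump(d,open("cap4.pkl","wb"))
zoom(d["scene"],255,130,110,90,7,"pics/y_s.png");zoom(d["top"],275,150,110,100,6,"pics/y_t.png")
E
```

```text
t 22.9 pos [0.5262 0.0521 0.0946] th 94.18 F [ 0.77  0.03 -2.06] w 0.0153
(array([ 4.6,  4. , 36.4]), np.float64(0.2))
```

View pics/y_s.png

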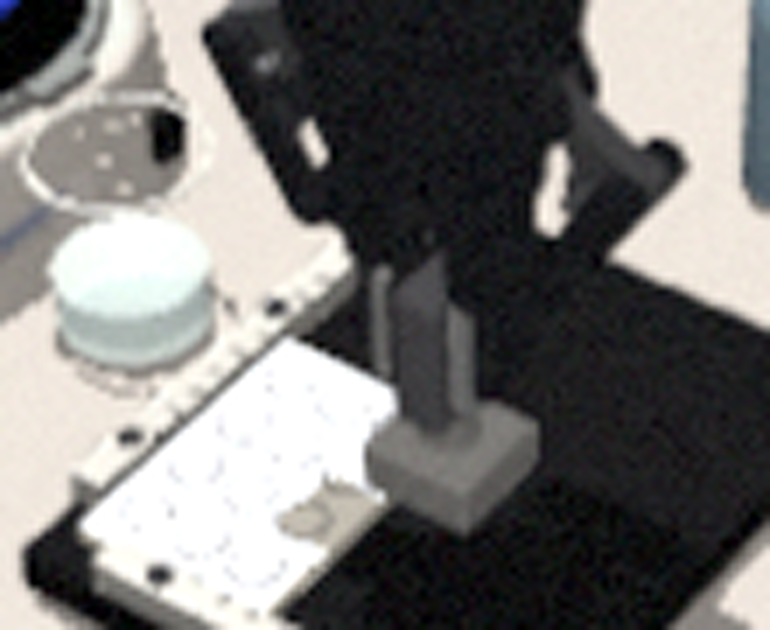

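View pics/y_t.png

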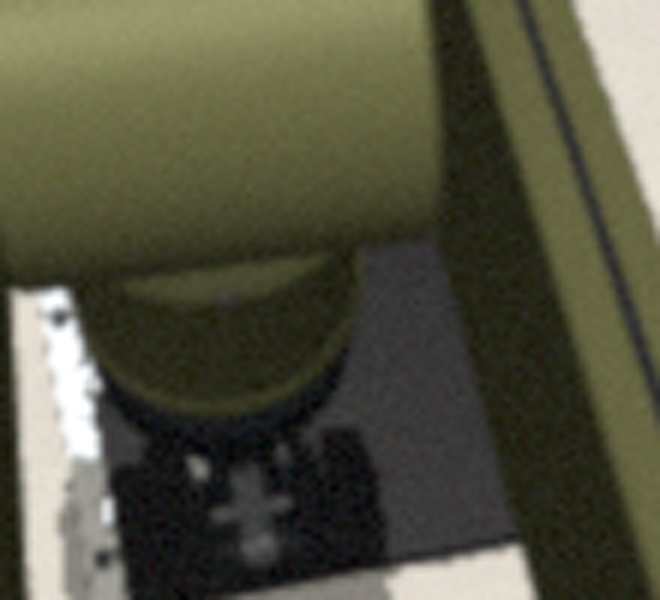

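Emit:
apply_moves([
  [0,0,12,0.2,0.1],
  [0,0,24,0.2,0.1],
  [0,0,32,0.2,0.1],
  [0,0,35.5,0.2,0.1],
  [0,0,36.5,0.2,0.1],
  [0,0,36.5,0.2,0.1],
  [0,0,36.5,0.2,0.1],
  [0,0,36.5,0.2,0.1],
])

```text
time_s: 23.67
ee_pos: [0.5268, 0.0516, 0.0585]
tcp_rot: [0.683, 0.731, 0.001, 0.001]
wrist_force: [-1.0, 0.2, -0.2]
width: 0.0149
```

```bash
python3 go.py .5403 .052 .0583 94
```

```text
t 23.6667 pos [0.5268 0.0516 0.0585] th 93.91 F [-1.02  0.21 -0.2 ] w 0.0149
(array([-0.5, 13.5,  0.3]), np.float64(-0.1))
```

Emit:
apply_moves([
  [0,2,0,0,0.1],
  [0,4,0,0,0.1],
  [0,6,0,0,0.1],
  [0,8,0,0,0.1],
  [0,9.5,0,0,0.1],
  [0,10.5,0,0,0.1],
  [0,11.5,0,0,0.1],
  [0,11.5,0,0,0.1],
])

```text
time_s: 24.33
ee_pos: [0.5385, 0.0523, 0.0585]
tcp_rot: [0.683, 0.731, 0.001, 0.001]
wrist_force: [-0.7, 0.7, 0.0]
width: 0.0147
```

Emit:
apply_moves([
  [0,0.6,0,0,0.1],
  [0,1,0,0,0.1],
  [0,1,0,0,0.1],
])

```text
time_s: 24.58
ee_pos: [0.5395, 0.0524, 0.0585]
tcp_rot: [0.683, 0.731, 0.001, 0.001]
wrist_force: [1.0, 0.2, -0.2]
width: 0.0154
```

Emit:
apply_moves([
  [0,0.6,0,0,0.1],
  [0,1,0,0,0.1],
  [0,1,0,0,0.1],
])

```text
time_s: 24.83
ee_pos: [0.54, 0.0525, 0.0584]
tcp_rot: [0.683, 0.731, 0.001, 0.001]
wrist_force: [-1.2, 0.2, -0.4]
width: 0.0151
```

Emit:
apply_moves([
  [0,0.6,0,0,0.1],
  [0,1,0,0,0.1],
  [0,1,0,0,0.1],
])

```text
time_s: 25.08
ee_pos: [0.5404, 0.0525, 0.0583]
tcp_rot: [0.683, 0.731, 0.0, 0.0]
wrist_force: [-1.4, 0.0, -0.1]
width: 0.0152
```

Emit:
apply_moves([
  [0,0.5,0,0,0.1],
  [0,0.8,0,0,0.1],
  [0,0.8,0,0,0.1],
])

```text
time_s: 25.33
ee_pos: [0.5405, 0.0525, 0.0582]
tcp_rot: [0.683, 0.731, -0.0, -0.0]
wrist_force: [-2.3, -0.6, 1.1]
width: 0.0153
```

```bash
python3 go.py .5403 .052 .0583 94
```

```text
t 25.3333 pos [0.5405 0.0525 0.0582] th 93.91 F [-2.27 -0.6   1.15] w 0.0153
(array([-0.5, -0.2, -0.1]), np.float64(-0.1))
```

Emit:
apply_moves([
  [0,0.5,0,0,0.1],
  [0,0.8,0,0,0.1],
  [0,0.8,0,0,0.1],
])

```text
time_s: 25.58
ee_pos: [0.5405, 0.0526, 0.0581]
tcp_rot: [0.683, 0.731, -0.001, -0.001]
wrist_force: [-4.1, -0.2, 1.8]
width: 0.0154
```

```bash
python3 go.py .45 .24 .14 94
```

```text
t 25.5833 pos [0.5405 0.0526 0.0581] th 93.91 F [-4.06 -0.24  1.77] w 0.0154
(array([193.2, -77.7, -81.8]), np.float64(-0.1))
```

Emit:
apply_moves([
  [0,-3,0,0,0.1],
  [0,-8,0,0,0.1],
  [0,-13,-4,0,0.1],
  [0,-15,-22,0,0.1],
  [2,-17,-45,0,0.1],
  [15,-22,-65,0,0.1],
  [40,-30,-80,0,0.1],
  [70,-40,-82,0,0.1],
  [100,-50,-82,0,0.1],
  [130,-60,-82,0,0.1],
  [160,-70,-82,0,0.1],
  [185,-76,-82,0,0.1],
  [193,-78,-82,0,0.1],
  [193,-78,-82,0,0.1],
])

```text
time_s: 26.75
ee_pos: [0.4493, 0.2416, 0.1407]
tcp_rot: [0.681, 0.732, 0.0, -0.0]
wrist_force: [0.4, -0.7, -1.1]
width: 0.0156
```

Run:
```python
from station import manip
from h import *
d={n:manip.capture(n) for n in("scene","top")};pickle.dump(d,open("cap5.pkl","wb"))
zoom(d["top"],275,155,100,90,8,"pics/z_t.png");zoom(d["scene"],250,120,130,110,6,"pics/z_s.png")
D={"top":d["top"]}
for dd in (D,):
    p=edgefit(dd,SL,[.5556,.0135,.0696]); print("STAGE",p.round(4))
    t=edgefit(dd,TL,[.5556+.036-.003,.0135+.04+.0025,.069],.02); print("TILE",t.round(4))
    c,s=np.cos(p[2]),np.sin(p[2]); e=t[:2]-p[:2]; print("rel",(np.array([c*e[0]+s*e[1],-s*e[0]+c*e[1]])*1000).round(1),(t[2]-p[2]).round(4))
```

```text
top 0 25 med -0.79 sd 0.80
top 1 24 med -0.25 sd 0.73
top 2 25 med 0.70 sd 0.41
top 3 25 med 0.24 sd 0.22
STAGE [0.5552 0.0138 0.0757]
top 0 25 med 0.07 sd 0.29
top 1 25 med -0.00 sd 0.27
top 2 25 med -0.45 sd 0.89
top 3 23 med 0.50 sd 1.04
TILE [0.5887 0.0552 0.0826]
rel [36.5 38.8] 0.0069
```

View pics/z_t.png

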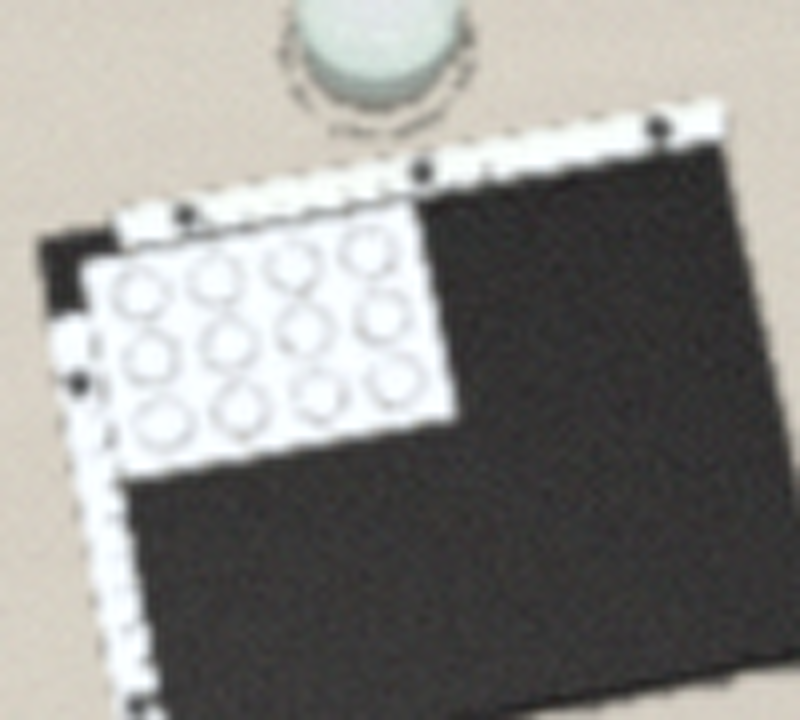

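View pics/z_s.png

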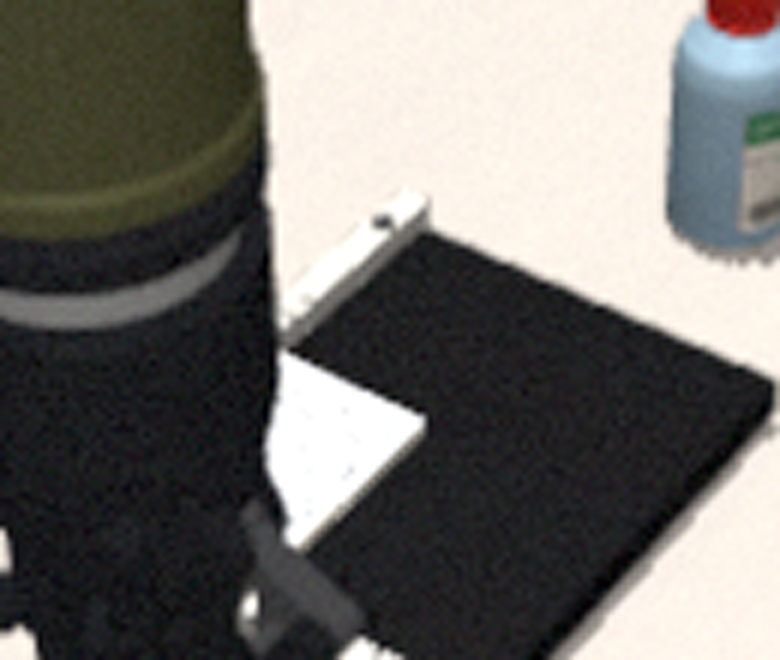

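Run:
```python
from h import *
d=pickle.load(open("cap5.pkl","rb"))
a=d["top"]["color"][170:225,278:338,::-1]
a=np.clip((a.astype(float)-60)*1.3,0,255).astype(np.uint8)
cv2.imwrite("pics/zz_t.png",cv2.resize(a,None,fx=10,fy=10,interpolation=cv2.INTER_CUBIC))
```

```text
(no output)
```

View pics/zz_t.png

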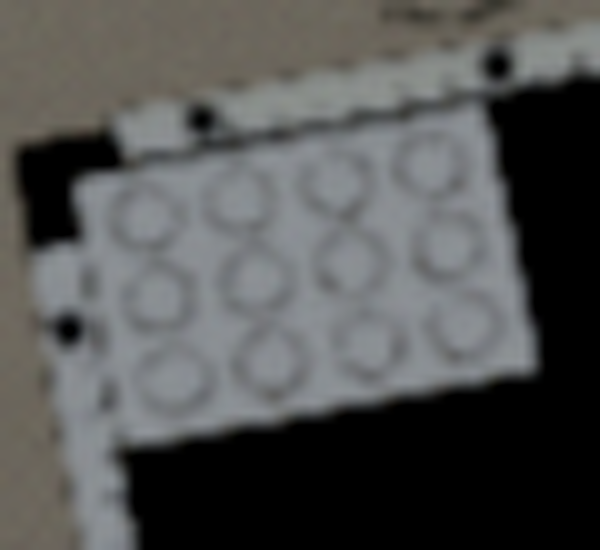

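```bash
python3 go.py .53 .19 .1 94 .53 .19 .0365 94
python3 - <<'E'
from h import *
d=pickle.load(open("cap1.pkl","rb"))
print("red grip top",back(d["top"],(232.5,186.2),.072))
E
```

```text
t 26.85 pos [0.4499 0.2394 0.1404] th 93.98 F [-0.53 -0.61 -0.44] w 0.0156
(array([-54.9,  76.5,  40.3]), np.float64(-0.0))
(array([-54.8,  76.5, 103.8]), np.float64(-0.0))
red grip top [0.62023318 0.21364639 0.072     ]
```

Emit:
apply_moves([
  [-15,20,8,0,0.1],
  [-30,42,20,0,0.1],
  [-45,63,32,0,0.1],
  [-53,74,40,0,0.1],
  [-55,76.5,50,0,0.1],
  [-55,76.5,65,0,0.1],
  [-55,76.5,80,0,0.1],
  [-55,76.5,92,0,0.1],
  [-55,76.5,98,0,0.1],
  [-55,76.5,102,0,0.1],
  [-55,76.5,102,0,0.1],
  [-55,76.5,102,0,0.1],
])

```text
time_s: 27.85
ee_pos: [0.5299, 0.1899, 0.0386]
tcp_rot: [0.682, 0.731, -0.0, -0.0]
wrist_force: [-0.1, 0.2, -0.5]
width: 0.0152
```

```bash
python3 go.py .53 .19 .0355 94;python3 - <<'E'
from station import manip
from h import *
S=manip.capture("scene")
zoom(S,210,150,120,120,5,"pics/ab_s.png")
E
```

```text
t 27.85 pos [0.5299 0.1899 0.0386] th 93.98 F [-0.13  0.22 -0.49] w 0.0152
(array([0.1, 0.1, 3.1]), np.float64(-0.0))
```

View pics/ab_s.png

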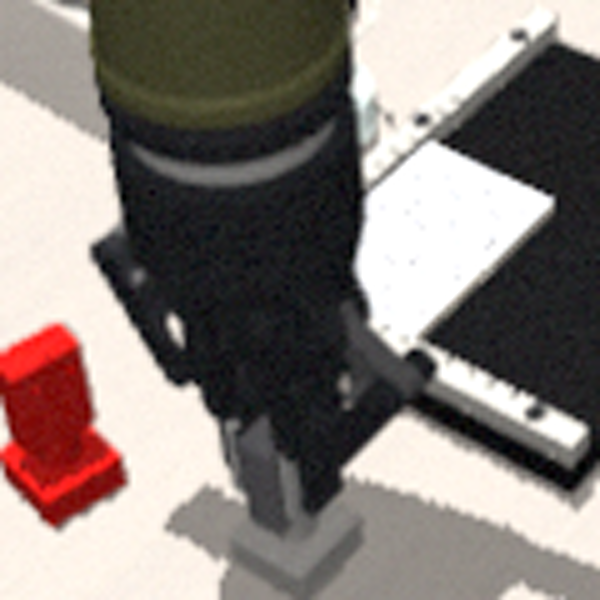

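Emit:
apply_moves([
  [0,0,1,0,0.1],
  [0,0,2,0,0.1],
  [0,0,2.8,0,0.1],
  [0,0,2.8,0,0.1],
])

```text
time_s: 28.23
ee_pos: [0.5303, 0.1901, 0.0364]
tcp_rot: [0.682, 0.731, 0.0, 0.0]
wrist_force: [0.0, -0.3, -1.4]
width: 0.0153
```

Emit:
apply_moves([
  [0,0,0.6,0,0.1],
  [0,0,0.6,0,0.1],
])

```text
time_s: 28.4
ee_pos: [0.5303, 0.1901, 0.0358]
tcp_rot: [0.682, 0.731, 0.0, 0.0]
wrist_force: [0.1, -0.6, -0.6]
width: 0.0151
```

Emit:
apply_moves([
  [0,0,0.6,0,0.1],
  [0,0,0.6,0,0.1],
])

```text
time_s: 28.57
ee_pos: [0.5304, 0.1901, 0.0356]
tcp_rot: [0.682, 0.731, 0.0, 0.0]
wrist_force: [-1.2, 0.2, 2.9]
width: 0.0153
```

Emit:
apply_moves([
  [0,0,0.6,0,0.1],
  [0,0,0.6,0,0.1],
])

```text
time_s: 28.73
ee_pos: [0.5304, 0.1901, 0.0356]
tcp_rot: [0.682, 0.731, 0.0, 0.0]
wrist_force: [-1.0, -0.4, 4.9]
width: 0.0156
```

The foot is on the bench: Fz rose to about +5 N and z stopped at 35.6 mm. I'll release gently and retreat upward.

Emit:
apply_moves([
  [0,0,0,0,0.2],
  [0,0,0,0,0.3],
  [0,0,0,0,0.4],
  [0,0,0,0,0.45],
  [0,0,0,0,0.45],
  [0,0,-8,0,0.45],
  [0,0,-25,0,0.45],
  [0,0,-50,0,0.45],
  [0,0,-80,0,0.45],
  [0,0,-110,0,0.45],
  [0,0,-140,0,0.45],
  [30,20,-150,0,0.45],
  [60,-20,-150,0,0.45],
  [90,-60,-150,0,0.45],
  [110,-80,-150,0,0.45],
  [110,-80,-150,0,0.45],
])

```text
time_s: 30.07
ee_pos: [0.4364, 0.2969, 0.1857]
tcp_rot: [0.681, 0.733, -0.001, -0.002]
wrist_force: [0.3, -0.6, -0.9]
width: 0.0382
```

Run:
```python
from station import manip
from h import *
o=manip.get_obs();print(o["time_s"],o["ee_pos"],o["wrist_force"])
d={n:manip.capture(n) for n in("scene","top")};pickle.dump(d,open("cap6.pkl","wb"))
zoom(d["scene"],200,110,240,190,3.3,"pics/ac_s.png");zoom(d["top"],215,140,200,160,4,"pics/ac_t.png")
```

```text
30.0667 [0.43643945 0.29691455 0.18572478] [ 0.30558915 -0.56900169 -0.94024526]
```

View pics/ac_s.png

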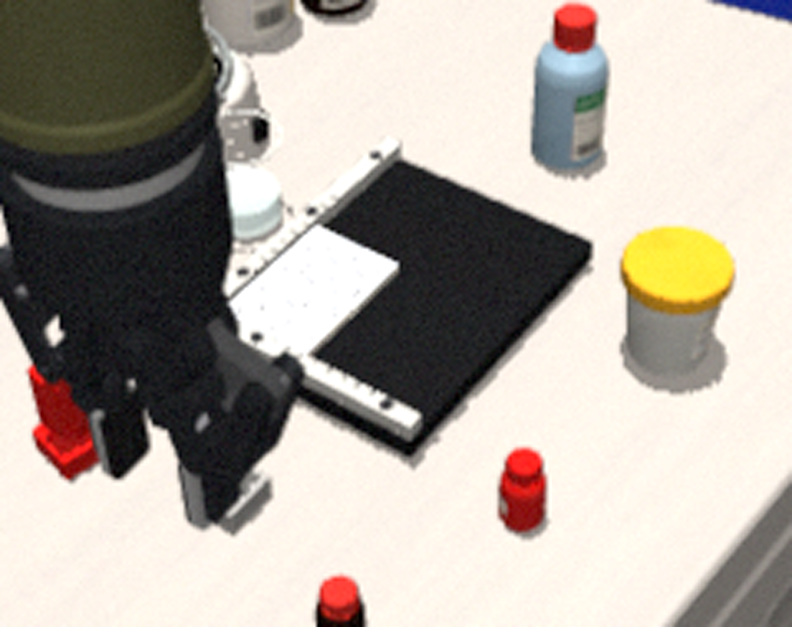

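View pics/ac_t.png

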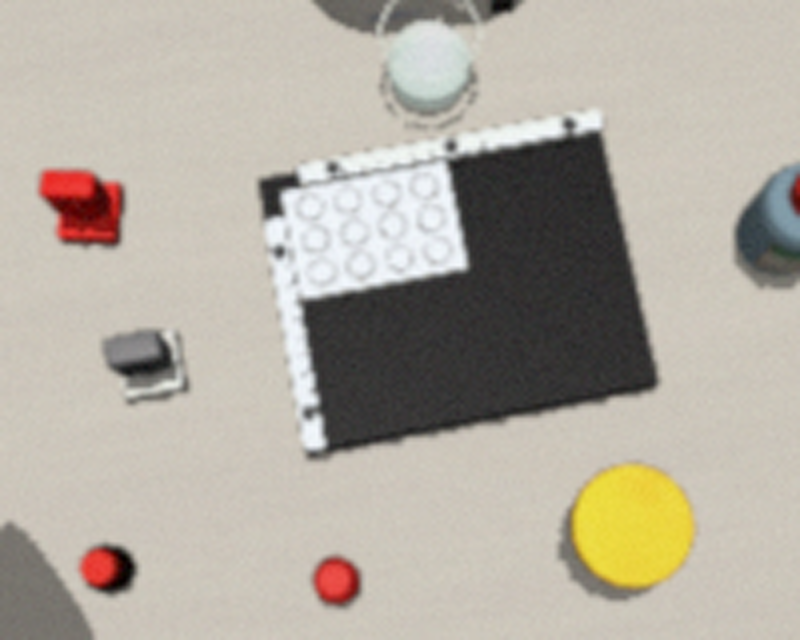

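Run:
```python
from h import *
d=pickle.load(open("cap6.pkl","rb"));d1=pickle.load(open("cap1.pkl","rb"))
a=d["top"]["color"][170:225,278:338,::-1]; b=d1["top"]["color"][170:225,278:338,::-1]
f=lambda a:cv2.resize(np.clip((a.astype(float)-50)*1.25,0,255).astype(np.uint8),None,fx=6.5,fy=10,interpolation=cv2.INTER_CUBIC)
cv2.imwrite("pics/ad_t.png",np.hstack([f(a),f(b)]))
```

```text
(no output)
```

View pics/ad_t.png

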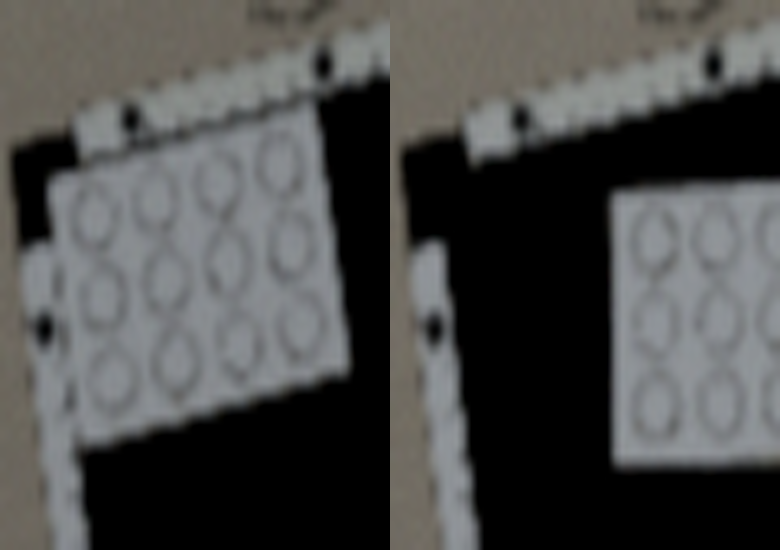

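Run:
```python
from station import manip
print(manip.close_job())
```

```text
the job is handed in; nothing more can be done
None
```

The job is handed in at about 30 s of the 64 s allowed; no verdict is reported.

- **Vial:** I took the brown vial off the stage first and stood it upright on the bench at about (0.42, 0.22). The last pictures show it still standing.
- **Tile:** I pushed it only with the held block, to the +x stop first, then along it to the +y stop, then gave one more light push against +x. It stopped dead at each stop with about 4 N (+x) and 7 N (+y) on the wrist. The block positions where it stopped are within about 1 mm of where a fully home tile should put them.
- **Push block:** It stands upright on the bench left of the stage, at about (0.53, 0.19), released with the gripper clear of it.
- **Bystanders:** I never touched the bottle, cup, beaker or the two red look-alikes, and in the last pictures they stand where they began.

**Checks that disagreed:**
- **Stage position:** The two cameras differed by up to 5 mm in x, so I relied on the contact force rather than the picture fits.
- **Final tile fit:** The last top-camera fit put the tile at (36.5, 38.8) mm with 0.007 rad of yaw, against the ideal (36, 40). I trust it less because the white tile and bright stop bars blend together there.
- **Thin dark line at the +x stop:** It is even along the whole contact. I read it as the shaded face of the stop, not a gap, but the picture resolution is about 2 mm per pixel, so I can't rule out a sub-millimetre gap.

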